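Put glass rods away in the rod rack, feeling for the empty bores

TASK

Put the two glass rods from the small stand away in the big drilled rod rack, each upright in an empty bore and standing right on its bottom. Besides the three bores whose rods you can see, three more have a short clear glass cut-off at the very bottom, which the eye cannot make out, so feel your way down slowly and gently and try another bore when a rod stops short; never ram the glass down or let a rod drop. Leave the three rods already in the rack, the burner, the paddle and the tweezers as they are.

Things in the scene. Friction and masses are not known exactly. Their poses are not given: they have to be found in the camera images.
- rack: rod rack: hardwood block 104 (x) x 192 (y) x 95 mm high, fixed, with 2 x 4 upright round bores, 22 mm wide, 85 mm deep (bottom 10 mm above the bench), 44 mm apart. Origin: centre of its underside, z up. Three bores hold kept rods, two are empty, three hold a loose clear glass cut-off, 16 mm thick, 16 to 24 mm tall, upright on the pale bottom, all but invisible; which is which differs every time
- stand: small drilled block of lighter wood, 52 (x) x 168 (y) x 55 mm high, fixed to the bench, with three 22 mm bores in a row along its y, 55 mm apart and 45 mm deep (bottom 10 mm above the bench); two of them hold rod_a and rod_b. Origin at the centre of its underside, z up
- torch: unlit bench burner of brass and steel on a flat foot, about 200 x 110 mm and 130 mm high, fixed; origin under its foot. A bystander
- paddle: loose graphite paddle lying flat: plate 75 x 60 x 12 mm with a round wooden handle, 215 mm long in all along its x; origin under the neck between plate and handle. A bystander
- tweezers: loose long steel tweezers lying flat, 210 mm long along its x, 10 mm high; origin near the middle. A bystander
- cell_0 (a point): centre of the mouth of a rack bore, on the rack's top face (95 mm above the bench); rack x -22, y -66 mm
- cell_1 (a point): centre of the mouth of a rack bore, on the rack's top face (95 mm above the bench); rack x -22, y -22 mm
- cell_2 (a point): centre of the mouth of a rack bore, on the rack's top face (95 mm above the bench); rack x -22, y +22 mm
- cell_3 (a point): centre of the mouth of a rack bore, on the rack's top face (95 mm above the bench); rack x -22, y +66 mm
- cell_4 (a point): centre of the mouth of a rack bore, on the rack's top face (95 mm above the bench); rack x +22, y -66 mm
- cell_5 (a point): centre of the mouth of a rack bore, on the rack's top face (95 mm above the bench); rack x +22, y -22 mm
- cell_6 (a point): centre of the mouth of a rack bore, on the rack's top face (95 mm above the bench); rack x +22, y +22 mm
- cell_7 (a point): centre of the mouth of a rack bore, on the rack's top face (95 mm above the bench); rack x +22, y +66 mm
- rod_a: clear glass rod to be put away, 16 mm diameter, 150 mm long, both ends alike, about 67 g, loose, at first upright in a bore of the stand; this origin is the centre of its lower end, z along the rod
- rod_a_mid (a point): middle of rod_a, on its axis, 75 mm from either end; 85 mm above the bench when the rod stands on the bottom of a bore
- rod_b: clear glass rod to be put away, 16 mm diameter, 150 mm long, both ends alike, about 67 g, loose, at first upright in a bore of the stand; this origin is the centre of its lower end, z along the rod
- rod_b_mid (a point): middle of rod_b, on its axis, 75 mm from either end; 85 mm above the bench when the rod stands on the bottom of a bore
- kept_a: clear glass rod, 16 mm diameter, 150 mm long, already standing in a rack bore, its top 160 mm above the bench; origin at the centre of its lower end
- kept_b: clear glass rod, 16 mm diameter, 150 mm long, already standing in a rack bore, its top 160 mm above the bench; origin at the centre of its lower end
- kept_c: clear glass rod, 16 mm diameter, 150 mm long, already standing in a rack bore, its top 160 mm above the bench; origin at the centre of its lower end
Mind the look-alikes: they are no part of the job. Leave any purple look-alike of the rod_b alone.

How it is judged:
By the outcome, as a careful person would: the job done as asked, in the order asked, and still so for the second after the job is handed in, with the robot touching nothing.
It also fails if it takes over 72 s, if anything falls off the work surface, if the arm or the gripper's body presses on something with over 40 N, if the wrist force passes 120 N, or if a joint passes its speed limit or range.

ROBOT

A 6-joint arm with a two-finger parallel gripper is mounted at the origin on the work surface. World frame = base frame: x ahead of the robot, y to its left, z up, the work surface at z = 0. Lengths are in m, angles in degrees, forces in N, time in s.
With the tool pointing down it reaches from about 0.375 to 0.975 m from the base axis. Payload 3.8 kg.
Tool frame: the origin (TCP) lies between the finger pads; the fingertips stand 22 mm ahead of it and the grasp point (between the pads) lies 3 mm ahead of it; z points along the fingers, y is the direction in which the jaws open and shut (so a half turn about z gives the same grasp; the last joint's range is limited). The gripper opens to 85 mm and grips with 20 to 120 N. Pads are 22 mm wide; open, the fingers measure 114 mm over their backs; the gripper's body (76 mm by 85 mm) begins 54 mm behind the grasp point. The pads swing forward as they close: fully open they stand 13 mm farther back than shut.
Start: joints at [74.089, 15.12, 91.902, -0, 72.978, -2.114], TCP at [0.161, 0.656, 0.253] pointing down, gripper open.
Joint ranges: [-150.88, 150.88], [-54.13, 125.18], [17.81, 147.31], [-75.09, 255.09], [0, 152.58], [-146.25, 146.25]. Speed limits (degrees/s): [147.25, 147.25, 180, 180, 180, 180].

INTERFACE

Orientations are given as a 3x3 rotation matrix whose columns are the frame's x, y, z axes.
In Python, from station import ctrl, imaging gives the robot as it stands.
- The arm moves only by the tool carry_out, never from a script. Its argument "rows" is text: rows parted by semicolons, each of 6 numbers parted by spaces: the shift along the tool's x, y, z each as a share of 2 cm, from -1 to 1, then the turn, a rotation vector about the tool's x, y, z each as a share of 0.1 rad, from -1 to 1. A call has 1 to 5 rows; each row shifts and turns the pose as measured when the row begins, along the tool's axes as they then stand; what a row does not reach is not made up. A row lasts 1/10 s, in which the tool goes at most 50 mm and 8.59 degrees, less where a joint would pass 70% of its speed; a pose out of reach is approached as far as the arm can. A call with a number of a shift or a turn outside -1 to 1 is refused whole. A call with a gripper value outside its range is refused whole. "fingers" is the opening, from 0 (shut) to 1 (fully open), set as the call begins (left out, the last holds). The fingers move at their own pace and stop on an object; the grip force is fixed at half the most. Time passes only in rows, so rows that do not move let the fingers close. It gives the time, the measured TCP pose, the force and the opening at its end, in the units of the state.
- ctrl.state(): the state, without advancing time (a new reading comes with each control period).
- imaging.camera(name): name is "side" or "top" or "wrist"; returns (picture, depth): 384x512x3 uint8, blue, green, red; 384x512 float32, m along the optical axis (not along the pixel's ray), 0 where there is no reading.
- imaging.get_calibration(name): a dict with "mtx" (3x3 intrinsics, pixels), "k1" (the pictures are not rectified: a ray, as slopes to the right and down, at radius r is drawn at 1 + k1 r^2 times it, then the intrinsics apply), "R" (3x3) and "t" (3): a world point X has camera coordinates R X + t. Camera axes: x right, y down, z forward; pixel columns grow to the right and rows downward; lengths in m; the calibration is good to about 2 mm. A picture is of the moment at which its call begins: read the wrist's pose just before it. get_calibration takes no time and is no camera call; for the wrist camera it gives the pose at the moment of the call.
- ctrl.job_done(): hands the job in, once; it reports no verdict.
The state is a dict: "t": time; "qpos": joint angles; "qd": joint speeds; "tau": joint torques, N m; "position": TCP position; "eef_rot": TCP orientation; "force": force on the tool from outside, world axes, zero at the start; "wrist_torque": the same for the moment, N m; "finger_gap": finger opening in m.
Only numpy, scipy, OpenCV 4.12 (cv2) and the standard library are available. Lean on these libraries where they do the work, as an engineer would, in place of code of your own. Each camera call takes 0.05 s, during which the arm holds its last target.

## Working session

There is one attempt and no reset: what is moved stays moved. The work goes in short steps, Python scripts to look and compute and a tool call to move; the robot and the scene stay as the last step left them, time stands still between calls to the robot, and variables do not carry over. Pictures are saved under pics/ and viewed, and the job is handed in when it is done.

Besides the shell and the picture viewer there is one more tool, called after "Call:" in YAML: its name, and indented under it one key for each argument. carry_out: Moves the arm, as the interface text tells. Shift numbers are shares of 2 cm and turn numbers shares of 0.1 rad, none past 1 either way. Its arguments: {"type":"object","properties":{"rows":{"type":"string"},"fingers":{"type":"number"}},"required":["rows"]}

```bash
ls; mkdir -p pics
python3 - <<'E'
from station import ctrl, imaging
import cv2,numpy as np
print(ctrl.state())
for n in("side","top"):
    p,d=imaging.camera(n); cv2.imwrite(f"pics/{n}0.png",p); np.save(f"pics/{n}0.npy",d)
    c=imaging.get_calibration(n); print(n,c)
p,d=imaging.camera("wrist"); cv2.imwrite("pics/wrist0.png",p)
E
```

```text
pics
{'t': 0.0, 'qpos': array([ 7.40881244e+01,  1.51692038e+01,  9.19811596e+01, -9.60512003e-04,
        7.29785319e+01, -2.11306992e+00]), 'qd': array([ 0.01948449, -0.06588828, -0.0218289 , -0.02972928,  0.12271885,
       -0.02683362]), 'tau': array([-6.92272461e-04, -5.15115952e+01, -3.67313004e+01, -1.88510585e-04,
        1.31772197e-02, -1.58019509e-05]), 'position': array([0.16080169, 0.65485928, 0.25196234]), 'eef_rot': array([[-9.71140406e-01,  2.38507755e-01, -6.01343491e-04],
       [ 2.38508504e-01,  9.71137989e-01, -2.16784216e-03],
       [ 6.69403418e-05, -2.24870465e-03, -9.99997469e-01]]), 'force': array([ 0.97133064, -0.24580831,  0.42093785]), 'wrist_torque': array([ 0.00334188,  0.07393077, -0.01255506]), 'finger_gap': 0.08550762594807977}
side {'mtx': array([[462.59769754,   0.        , 258.75028334],
       [  0.        , 462.59769754, 192.60809486],
       [  0.        ,   0.        ,   1.        ]]), 'k1': 0.05922407895816958, 'R': array([[ 0.99908466, -0.04265027, -0.00328647],
       [-0.02677792, -0.56365843, -0.82557381],
       [ 0.03335849,  0.82490613, -0.56428458]]), 't': array([-0.53717447,  0.09939828,  1.26469701])}
top {'mtx': array([[457.35853056,   0.        , 255.44108707],
       [  0.        , 457.35853056, 194.79470164],
       [  0.        ,   0.        ,   1.        ]]), 'k1': -0.0073184420790099285, 'R': array([[ 4.37871944e-04, -9.99997910e-01,  1.99682391e-03],
       [-9.80309316e-01, -8.23557233e-04, -1.97466369e-01],
       [ 1.97467601e-01, -1.87104010e-03, -9.80307628e-01]]), 't': array([-0.0107833 ,  0.57754925,  1.20713665])}
```

View pics/top0.png

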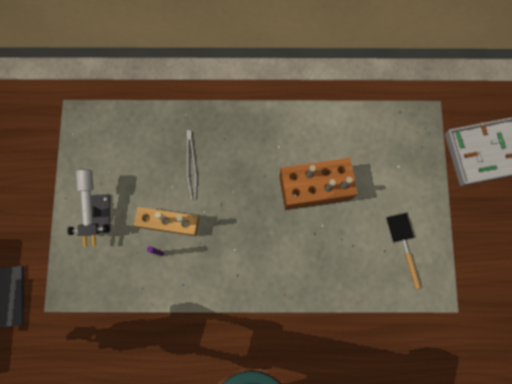

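View pics/side0.png

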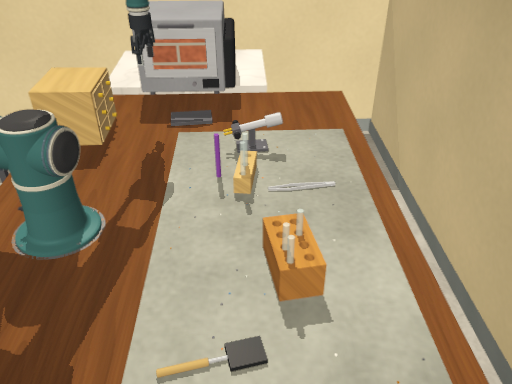

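View pics/wrist0.png

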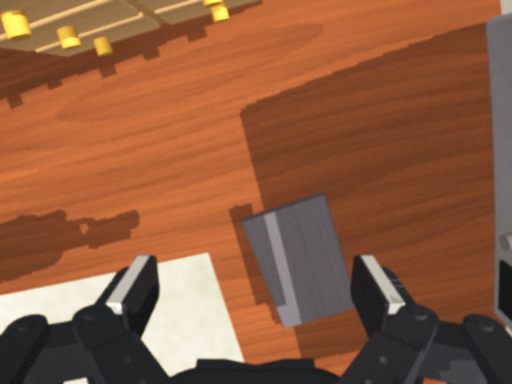

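The top view shows the rack near (318,183) with kept rods, the stand near (167,220) with two rods, and a purple standing decoy at (155,251). I'll enlarge both blocks.

```bash
cat > h.py <<'E'
import numpy as np,cv2
from station import ctrl, imaging
def px2w(c,uv,z):
    K=np.array(c['mtx']);uv=np.array(uv,float)
    xd=np.array([(uv[0]-K[0,2])/K[0,0],(uv[1]-K[1,2])/K[1,1]]);x=xd.copy()
    for _ in range(20): x=xd/(1+c['k1']*(x@x))
    R=np.array(c['R']);t=np.array(c['t']);o=-R.T@t;d=R.T@np.array([x[0],x[1],1])
    return o+d*(z-o[2])/d[2]
def w2px(c,X):
    p=np.array(c['R'])@np.array(X,float)+c['t'];x=p[:2]/p[2];x=x*(1+c['k1']*(x@x))
    K=c['mtx'];return np.array([K[0,0]*x[0]+K[0,2],K[1,1]*x[1]+K[1,2]])
E
python3 - <<'E'
import cv2
a=cv2.imread("pics/top0.png")
r=cv2.resize(a[150:215,270:365],None,fx=8,fy=8,interpolation=cv2.INTER_CUBIC);cv2.imwrite("pics/r0.png",r)
r=cv2.resize(a[195:265,125:215],None,fx=8,fy=8,interpolation=cv2.INTER_CUBIC);cv2.imwrite("pics/s0.png",r)
E
```

```text
(no output)
```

View pics/r0.png

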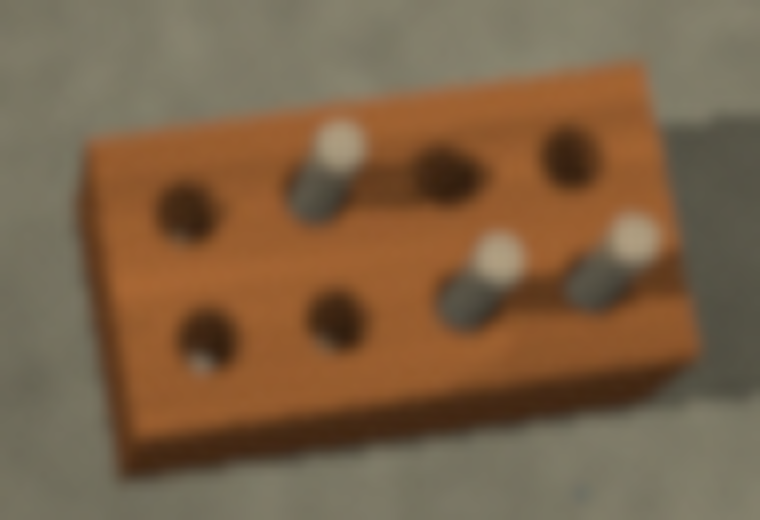

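View pics/s0.png

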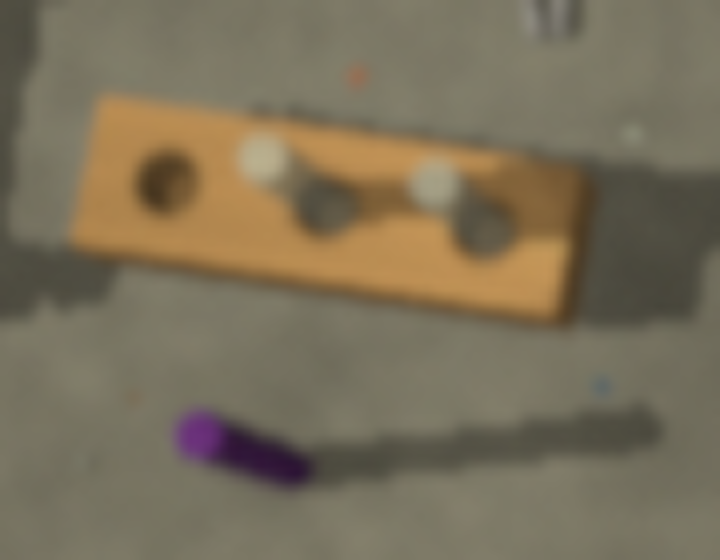

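Run:
```python
from h import *
from scipy.optimize import least_squares
c=imaging.get_calibration("top")
d=np.load("pics/top0.npy")
def cr(o,p): return [o[0]+(p[0]+.5)/8-.5,o[1]+(p[1]+.5)/8-.5]
def fit(o,cor,model,z,lab):
    W=np.array([px2w(c,cr(o,p),z)[:2] for p in cor])
    def f(x):
        s,k=np.sin(x[2]),np.cos(x[2]);R=np.array([[k,-s],[s,k]])
        return (model@R.T+x[:2]-W).ravel()
    r=least_squares(f,[*W.mean(0),0]);print(lab,r.x[:2].round(4),np.degrees(r.x[2]).round(2),(r.fun.reshape(-1,2)*1000).round(1).tolist());return r.x
o=(270,150)
cor=[(92,140),(643,65),(700,360),(130,440)]
m=np.array([[.052,.096],[.052,-.096],[-.052,-.096],[-.052,.096]])
fit(o,cor,m,.095,"rack corners")
b=[(188,212),(448,176),(570,156),(208,342),(336,320)]
mb=np.array([[.022,.066],[.022,-.022],[.022,-.066],[-.022,.066],[-.022,.022]])
x=fit(o,b,mb,.095,"rack bores")
o2=(125,195)
ms=np.array([[.026,.084],[.026,-.084],[-.026,-.084],[-.026,.084]])
fit(o2,[(100,96),(588,168),(568,322),(75,245)],ms,.055,"stand corners")
for p in [(166,182),(325,208),(485,232)]: print("bore",px2w(c,cr(o2,p),.055).round(4))
for p in [(265,158),(436,185)]: print("rodtop",px2w(c,cr(o2,p),.16).round(4))
for p in [(341,145),(498,258),(634,238)]: print("kept top",px2w(c,cr(o,p),.16).round(4))
print("purple",px2w(c,cr(o2,(198,436)),.15).round(4),px2w(c,cr(o2,(295,470)),.0).round(4))
for o_,p in[(o,(340,240)),(o2,(400,250)),(o2,(265,158))]:
    u=cr(o_,p);print(d[int(round(u[1])),int(round(u[0]))])
```

```text
rack corners [ 0.6087 -0.1807] 7.93 [[0.1, 1.5], [-0.1, -0.4], [-0.5, 0.2], [0.5, -1.3]]
rack bores [ 0.6094 -0.1805] 8.56 [[-0.4, 0.1], [0.0, 1.4], [-0.5, -0.4], [0.9, -0.4], [-0.1, -0.8]]
stand corners [0.5061 0.2343] -8.4 [[-0.6, -2.3], [-0.3, 0.4], [1.3, 2.5], [-0.4, -0.6]]
bore [0.5148 0.2917 0.055 ]
bore [0.5059 0.2368 0.055 ]
bore [0.4976 0.1818 0.055 ]
rodtop [0.5066 0.2356 0.16  ]
rodtop [0.4981 0.1816 0.16  ]
kept top [ 0.6281 -0.1559  0.16  ]
kept top [ 0.5909 -0.2052  0.16  ]
kept top [ 0.5975 -0.2489  0.16  ]
purple [0.4204 0.255  0.15  ] [0.4205 0.2546 0.    ]
1.235543
1.2489796
1.1462626
```

```bash
cat >> h.py <<'E'
from scipy.spatial.transform import Rotation as Ro
def Rt(yaw):  # tool y at world angle yaw, z down
    a=np.radians(yaw);y=np.array([np.cos(a),np.sin(a),0]);z=np.array([0,0,-1.]);return np.column_stack([np.cross(y,z),y,z])
def plan(tgt,yaw,smax=1.0,n=5):
    s=ctrl.state();p=np.array(s['position']);R=np.array(s['eef_rot']);T=Rt(yaw)
    print('t',round(s['t'],2),'pos',p.round(4),'F',np.array(s['force']).round(1),'gap',round(s['finger_gap'],4),'err',(np.array(tgt)-p).round(4))
    rows=[]
    for i in range(n):
        d=R.T@(np.array(tgt)-p)/.02; m=max(abs(d)); d=d*min(1,smax/m) if m>0 else d
        w=Ro.from_matrix(R.T@T).as_rotvec()/.1; m=max(abs(w)); w=w*min(1,1/m) if m>0 else w
        d=d.round(2)+0.;w=w.round(2)+0.; 
        rows.append(' '.join(f'{v:g}' for v in [*d,*w]))
        p=p+R@d*.02; R=R@Ro.from_rotvec(w*.1).as_matrix()
    print('; '.join(rows)); print('rem',(np.array(tgt)-p).round(4),np.degrees(Ro.from_matrix(R.T@T).as_rotvec()).round(1))
E
python3 -c "
from h import *
plan([.506,.236,.30],-8.4)"
```

```text
t 0.15 pos [0.1608 0.655  0.2522] F [ 0.  -0.1 -0.8] gap 0.0855 err [ 0.3452 -0.419   0.0478]
-1 -0.75 -0.11 0 0 1; -1 -0.6 -0.1 0 0 1; -1 -0.47 -0.1 0 0 1; -1 -0.35 -0.09 0 0 1; -1 -0.25 -0.09 0 0 1
rem [ 0.2738 -0.3324  0.0379] [-0.1  0.1 56. ]
```

Call:
carry_out:
  rows: "-1 -0.75 -0.11 0 0 1; -1 -0.6 -0.1 0 0 1; -1 -0.47 -0.1 0 0 1; -1 -0.35 -0.09 0 0 1; -1 -0.25 -0.09 0 0 1"
  fingers: 0.6

```text
t: 0.65
position: [0.2312, 0.5657, 0.2587]
eef_rot: [[-0.728, 0.685, -0.003], [0.685, 0.728, -0.006], [-0.002, -0.007, -1.0]]
force: [0.3, -0.9, -0.2]
finger_gap: 0.0511
```

```bash
python3 -c "
from h import *
plan([.506,.236,.30],-8.4)"
```

```text
t 0.65 pos [0.2312 0.5657 0.2587] F [ 0.3 -0.9 -0.2] gap 0.0511 err [ 0.2748 -0.3297  0.0413]
-1 -0.12 -0.09 -0.01 0.01 1; -1 -0.02 -0.09 -0.01 0 1; -1 0.08 -0.1 0 0 1; -1 0.18 -0.1 0 0.01 1; -1 0.29 -0.1 -0.01 0.01 1
rem [ 0.2098 -0.2519  0.0315] [-0.1  0.1 26.5]
```

Call:
carry_out:
  rows: "-1 -0.12 -0.09 -0.01 0.01 1; -1 -0.02 -0.09 -0.01 0 1; -1 0.08 -0.1 0 0 1; -1 0.18 -0.1 0 0.01 1; -1 0.29 -0.1 -0.01 0.01 1"

```text
t: 1.15
position: [0.2971, 0.4826, 0.2667]
eef_rot: [[-0.29, 0.957, -0.004], [0.957, 0.29, -0.005], [-0.004, -0.005, -1.0]]
force: [-0.1, 0.7, 0.3]
finger_gap: 0.0508
```

```bash
python3 -c "
from h import *
plan([.506,.236,.30],-8.4,n=10)"
```

```text
t 1.15 pos [0.2971 0.4826 0.2667] F [-0.1  0.7  0.3] gap 0.0508 err [ 0.2089 -0.2466  0.0333]
-1 0.43 -0.11 -0.01 0.01 1; -1 0.56 -0.12 -0.01 0.01 1; -1 0.7 -0.12 -0.01 0.01 1; -1 0.86 -0.13 -0.01 0.01 1; -0.96 1 -0.14 0 0.01 0.41; -0.88 1 -0.14 0 0 0; -0.88 1 -0.14 0 0 0; -0.88 1 -0.14 0 0 0; -0.88 1 -0.14 0 0 0; -0.88 1 -0.14 0 0 0
rem [ 0.0431 -0.051   0.0068] [-0.  0.  0.]
```

Call:
carry_out:
  rows: "-1 0.43 -0.11 -0.01 0.01 1; -1 0.56 -0.12 -0.01 0.01 1; -1 0.7 -0.12 -0.01 0.01 1; -1 0.86 -0.13 -0.01 0.01 1; -0.96 1 -0.14 0 0.01 0.41"

```text
t: 1.65
position: [0.3773, 0.3835, 0.2777]
eef_rot: [[0.164, 0.986, -0.002], [0.986, -0.164, -0.002], [-0.002, -0.002, -1.0]]
force: [-0.1, -0.7, 0.1]
finger_gap: 0.0513
```

Call:
carry_out:
  rows: "-0.88 1 -0.14 0 0 0; -0.88 1 -0.14 0 0 0; -0.88 1 -0.14 0 0 0; -0.88 1 -0.14 0 0 0; -0.88 1 -0.14 0 0 0"

```text
t: 2.15
position: [0.4632, 0.2747, 0.2906]
eef_rot: [[0.165, 0.986, -0.004], [0.986, -0.165, -0.004], [-0.004, -0.004, -1.0]]
force: [0.7, -0.1, 0.1]
finger_gap: 0.0514
```

```bash
python3 -c "
from h import *
plan([.506,.236,.30],-8.4,n=5)"
```

```text
t 2.15 pos [0.4632 0.2747 0.2906] F [ 0.7 -0.1  0.1] gap 0.0514 err [ 0.0428 -0.0387  0.0094]
-0.64 1 -0.19 -0.04 0.04 -0.2; -0.67 1 -0.2 0 0 0; -0.27 0.41 -0.08 0 0 0; 0 0 0 0 0 0; 0 0 0 0 0 0
rem [-0.     -0.0001 -0.    ] [0. 0. 0.]
```

Call:
carry_out:
  rows: "-0.64 1 -0.19 -0.04 0.04 -0.2; -0.67 1 -0.2 0 0 0; -0.27 0.41 -0.08 0 0 0; 0 0 0 0 0 0"

```text
t: 2.55
position: [0.5084, 0.2315, 0.2994]
eef_rot: [[0.149, 0.989, -0.001], [0.989, -0.149, -0.001], [-0.001, -0.001, -1.0]]
force: [-0.9, 0.7, -0.4]
finger_gap: 0.0516
```

```bash
python3 -c "
from h import *
plan([.506,.236,.20],-8.4,n=5)
c=imaging.get_calibration('wrist');p,d=imaging.camera('wrist')
for X in [(.506,.236,.16),(.498,.1815,.16)]: print(w2px(c,X))
cv2.imwrite('pics/w1.png',p)"
```

```text
t 2.55 pos [0.5084 0.2315 0.2994] F [-0.9  0.7 -0.4] gap 0.0516 err [-0.0024  0.0045 -0.0994]
0.04 -0.03 1 -0.01 0.01 -0.03; 0.04 -0.03 1 0 0 0; 0.04 -0.03 1 0 0 0; 0.04 -0.03 1 0 0 0; 0.05 -0.03 0.97 0 0 0
rem [-0. -0.  0.] [ 0.  0. -0.]
[252.0793641  182.35494467]
[252.4355922  244.58583031]
```

View pics/w1.png

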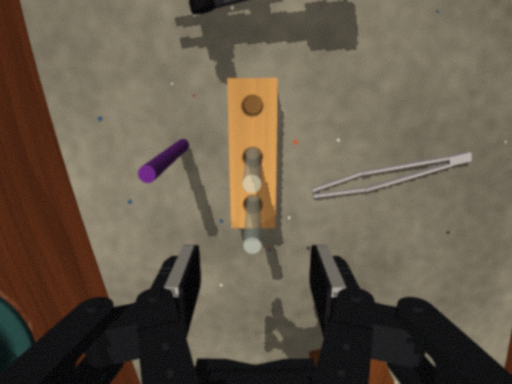

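The rod tops sit at (251.5,183.5) and (253,244), which matches my predictions within 1–2 px. I'm descending over the first rod now.

Call:
carry_out:
  rows: "0.1 -0.06 0.3 -0.01 0.01 -0.03; 0.08 -0.04 1 0 0 0; 0.05 -0.03 1 0 0 0; 0.04 -0.03 1 0 0 0; 0 0 0 0 0 0"

```text
t: 3.1
position: [0.5007, 0.2426, 0.2293]
eef_rot: [[0.14, 0.99, -0.003], [0.99, -0.14, 0.002], [0.001, -0.003, -1.0]]
force: [-1.1, 0.5, 0.6]
finger_gap: 0.0512
```

```bash
python3 -c "
from h import *
plan([.506,.236,.14],-8.4,n=6)"
```

```text
t 3.1 pos [0.5007 0.2426 0.2293] F [-1.1  0.5  0.6] gap 0.0512 err [ 0.0053 -0.0066 -0.0893]
-0.07 0.07 1 -0.03 -0.01 0.06; -0.06 0.07 1 0 0 0; -0.06 0.07 1 0 0 0; -0.07 0.07 1 0 0 0; -0.03 0.03 0.47 0 0 0; 0 0 0 0 0 0
rem [ 0.     -0.      0.0001] [ 0. -0.  0.]
```

Call:
carry_out:
  rows: "-0.3 0.25 0.4 -0.02 -0.01 0.04; 0 0 0 0 0 0; 0 0 0 0 0 0"

```text
t: 3.4
position: [0.5042, 0.2372, 0.2216]
eef_rot: [[0.141, 0.99, -0.0], [0.99, -0.141, 0.001], [0.001, -0.0, -1.0]]
force: [0.0, -0.7, 0.4]
finger_gap: 0.0515
```

```bash
python3 -c "
from h import *
plan([.506,.236,.14],-8.4,n=6)"
```

```text
t 3.4 pos [0.5042 0.2372 0.2216] F [ 0.  -0.7  0.4] gap 0.0515 err [ 0.0018 -0.0012 -0.0816]
-0.01 0.02 1 0 -0.01 0.05; -0.01 0.03 1 0 0 0; -0.01 0.02 1 0 0 0; -0.01 0.03 1 0 0 0; 0 0 0.08 0 0 0; 0 0 0 0 0 0
rem [-0.     -0.0001  0.    ] [-0.  0. -0.]
```

Call:
carry_out:
  rows: "-0.05 0.09 0.6 0 -0.01 0.05; 0 0.01 0.8 0 0 0; 0 0 0.8 0 0 0; 0 0 0.8 0 0 0; 0 0 0.4 0 0 0"

```text
t: 3.9
position: [0.5104, 0.2368, 0.1549]
eef_rot: [[0.149, 0.989, 0.01], [0.989, -0.149, 0.004], [0.005, 0.009, -1.0]]
force: [-0.2, 0.3, -0.1]
finger_gap: 0.0509
```

Call:
carry_out:
  rows: "0 0 0 0 0 0; 0 0 0 0 0 0"

```text
t: 4.1
position: [0.51, 0.2363, 0.1537]
eef_rot: [[0.149, 0.989, 0.008], [0.989, -0.149, 0.003], [0.004, 0.007, -1.0]]
force: [0.3, 0.0, 0.6]
finger_gap: 0.0514
```

```bash
python3 -c "
from h import *
plan([.506,.236,.14],-8.4,n=6)"
```

```text
t 4.1 pos [0.51   0.2363 0.1537] F [0.3 0.  0.6] gap 0.0514 err [-0.004  -0.0003 -0.0137]
-0.05 -0.2 0.68 0.07 -0.04 -0.03; 0 0 0 0 0 0; 0 0 0 0 0 0; 0 0 0 0 0 0; 0 0 0 0 0 0; 0 0 0 0 0 0
rem [-0.      0.0001 -0.0001] [ 0. -0. -0.]
```

Call:
carry_out:
  rows: "-0.05 -0.2 0.4 0.07 -0.04 -0.03; 0 0 0.3 0 0 0; 0 0 0 0 0 0; 0 0 0 0 0 0"

```text
t: 4.5
position: [0.507, 0.2365, 0.1407]
eef_rot: [[0.146, 0.989, 0.003], [0.989, -0.146, 0.001], [0.002, 0.003, -1.0]]
force: [-0.3, -0.6, 0.7]
finger_gap: 0.0511
```

```bash
python3 -c "
from h import *
plan([.506,.236,.14],-8.4,n=2)"
```

```text
t 4.5 pos [0.507  0.2365 0.1407] F [-0.3 -0.6  0.7] gap 0.0511 err [-0.001  -0.0005 -0.0007]
-0.03 -0.05 0.04 0.03 -0.02 0; 0 0 0 0 0 0
rem [ 0.     -0.      0.0001] [-0.  0.  0.]
```

Call:
carry_out:
  rows: "-0.03 -0.04 0.03 0.03 -0.02 0; 0 0 0 0 0 0; 0 0 0 0 0 0; 0 0 0 0 0 0; 0 0 0 0 0 0"
  fingers: 0

```text
t: 5.0
position: [0.5067, 0.2362, 0.141]
eef_rot: [[0.146, 0.989, 0.001], [0.989, -0.146, 0.0], [0.0, 0.001, -1.0]]
force: [-0.1, 0.2, 0.2]
finger_gap: 0.0132
```

```bash
python3 -c "
from h import *
plan([.506,.236,.32],-8.4,n=5)
s=ctrl.state();print(s['position'],s['eef_rot'].round(4))
c=imaging.get_calibration('wrist');p,d=imaging.camera('wrist')
cv2.imwrite('pics/w2.png',p)"
```

```text
t 5.0 pos [0.5067 0.2362 0.141 ] F [-0.1  0.2  0.2] gap 0.0132 err [-0.0007 -0.0002  0.179 ]
0 0 -1 0.01 0 0; 0 0 -1 0 0 0; 0 0 -1 0 0 0; 0 0 -1 0 0 0; 0 -0.01 -1 0 0 0
rem [-0.0004 -0.0002  0.079 ] [ 0. -0.  0.]
[0.50665965 0.23624875 0.1410095 ] [[ 1.460e-01  9.893e-01  1.200e-03]
 [ 9.893e-01 -1.460e-01  2.000e-04]
 [ 4.000e-04  1.100e-03 -1.000e+00]]
```

View pics/w2.png

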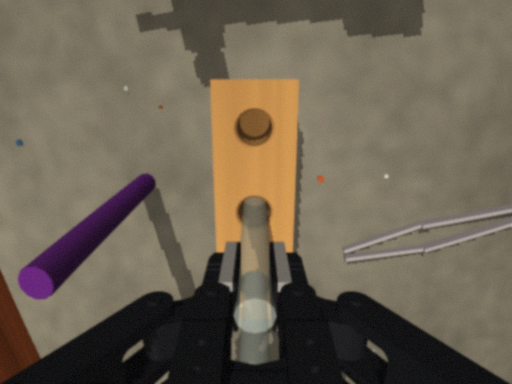

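Call:
carry_out:
  rows: "0 0 0 0 0 0; 0 0 -0.5 0 0 0; 0 0 -0.5 0 0 0; 0 0 0 0 0 0"

```text
t: 5.45
position: [0.5065, 0.2361, 0.1624]
eef_rot: [[0.146, 0.989, 0.0], [0.989, -0.146, -0.0], [-0.0, 0.001, -1.0]]
force: [0.4, 0.6, -0.1]
finger_gap: 0.0138
```

```bash
python3 -c "
from h import *
plan([.506,.236,.32],-8.4,n=5)
c=imaging.get_calibration('side');p,d=imaging.camera('side')
cv2.imwrite('pics/sd2.png',cv2.resize(p[110:230,180:320],None,fx=5,fy=5,interpolation=cv2.INTER_CUBIC))"
```

```text
t 5.45 pos [0.5065 0.2361 0.1624] F [ 0.4  0.6 -0.1] gap 0.0138 err [-5.000e-04 -1.000e-04  1.576e-01]
0 0 -1 0.01 0 0; 0 0 -1 0 0 0; 0 0 -1 0 0 0; 0 -0.01 -1 0 0 0; 0 0 -1 0 0 0
rem [-0.0003 -0.0002  0.0576] [-0.  0.  0.]
```

View pics/sd2.png

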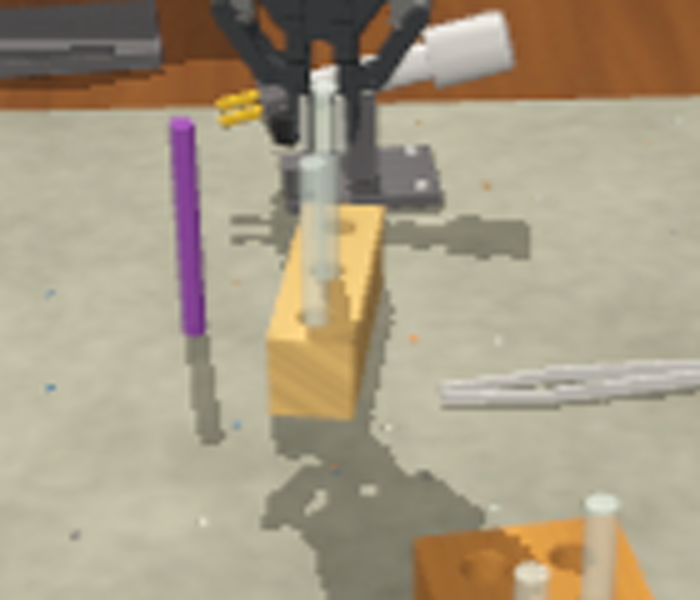

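```bash
cat >> h.py <<'E'
a=np.radians(8.2);RK=np.array([[np.cos(a),-np.sin(a)],[np.sin(a),np.cos(a)]])
C={i:np.array([.609,-.1805])+RK@np.array([(-.022 if i<4 else .022),-.066+.044*(i%4)]) for i in range(8)}
E
python3 -c "
from h import *
for i in C: print(i,C[i].round(4))
plan([.506,.236,.315],-8.4,n=8)"
```

```text
0 [ 0.5966 -0.249 ]
1 [ 0.5904 -0.2054]
2 [ 0.5841 -0.1619]
3 [ 0.5778 -0.1183]
4 [ 0.6402 -0.2427]
5 [ 0.6339 -0.1991]
6 [ 0.6276 -0.1556]
7 [ 0.6214 -0.112 ]
t 5.5 pos [0.5062 0.236  0.1618] F [ 0.1 -1.1 -0.4] gap 0.0131 err [-0.0002 -0.      0.1532]
0 0 -1 0 0 0; 0 0 -1 0 0 0; 0 0 -1 0 0 0; 0 0 -1 0 0 0; 0 0 -1 0 0 0; 0 0 -1 0 0 0; 0 -0.01 -1 0 0 0; -0.01 0 -0.66 0 0 0
rem [ 0.      0.0001 -0.    ] [-0.  0.  0.]
```

Call:
carry_out:
  rows: "0 0 -1 0.01 0 0; 0 0 -1 0 0 0; 0 0 -1 0 0 0; 0 0 -1 0 0 0; 0 0 -1 0 0 0"

```text
t: 6.0
position: [0.5035, 0.2349, 0.2609]
eef_rot: [[0.146, 0.989, -0.009], [0.989, -0.146, -0.003], [-0.005, -0.008, -1.0]]
force: [-0.2, 0.3, -0.1]
finger_gap: 0.0135
```

```bash
python3 -c "
from h import *
plan([*C[3],.315],8.2,n=12)"
```

```text
t 6.0 pos [0.5035 0.2349 0.2609] F [-0.2  0.3 -0.1] gap 0.0135 err [ 0.0743 -0.3532  0.0541]
-1 0.37 -0.16 -0.03 0.01 -1; -1 0.26 -0.15 -0.03 0.01 -1; -1 0.15 -0.15 -0.03 0.01 -0.9; -1 0.06 -0.15 0 0 0; -1 0.06 -0.15 0 0 0; -1 0.06 -0.15 0 0 0; -1 0.07 -0.15 0 0 0; -1 0.06 -0.15 0 0 0; -1 0.07 -0.15 0 0 0; -1 0.06 -0.15 0 0 0; -1 0.07 -0.15 0 0 0; -1 0.06 -0.15 0 0 0
rem [ 0.0245 -0.1158  0.0177] [-0.  0.  0.]
```

Call:
carry_out:
  rows: "0 0 -1 -0.08 0.03 0; 0 0 -1 0 0 0; -0.3 0.1 -0.8 0 0 -0.5; -0.8 0.2 0 0 0 -1; -1 0.2 0 0 0 -0.6"

```text
t: 6.5
position: [0.5123, 0.1941, 0.3255]
eef_rot: [[-0.074, 0.997, 0.008], [0.997, 0.074, 0.002], [0.002, 0.008, -1.0]]
force: [0.4, -1.0, -1.2]
finger_gap: 0.0131
```

```bash
python3 -c "
from h import *
plan([*C[3],.315],8.2,n=15)"
```

```text
t 6.5 pos [0.5123 0.1941 0.3255] F [ 0.4 -1.  -1.2] gap 0.0131 err [ 0.0655 -0.3124 -0.0105]
-1 0.13 0.03 0.08 -0.01 -0.69; -1 0.06 0.03 0 0 0; -1 0.06 0.03 0 0 0; -1 0.06 0.03 0 0 0; -1 0.06 0.03 0 0 0; -1 0.06 0.03 0 0 0; -1 0.07 0.03 0 0 0; -1 0.06 0.03 0 0 0; -1 0.07 0.03 0 0 0; -1 0.06 0.04 0 0 0; -1 0.07 0.03 0 0 0; -1 0.06 0.04 0 0 0; -1 0.07 0.03 0 0 0; -1 0.06 0.04 0 0 0; -1 0.07 0.03 0 0 0
rem [ 0.0038 -0.0181 -0.0007] [ 0. -0.  0.]
```

Call:
carry_out:
  rows: "-1 0.13 0.03 0.08 -0.01 -0.69; -1 0.06 0.03 0 0 0; -1 0.06 0.03 0 0 0; -1 0.06 0.03 0 0 0; -1 0.06 0.03 0 0 0"

```text
t: 7.0
position: [0.5334, 0.0927, 0.3255]
eef_rot: [[-0.149, 0.989, 0.005], [0.989, 0.149, 0.001], [0.001, 0.005, -1.0]]
force: [0.3, -0.5, -0.4]
finger_gap: 0.0133
```

Call:
carry_out:
  rows: "-1 0.06 0.03 0 0 0; -1 0.06 0.03 0 0 0; -1 0.06 0.03 0 0 0; -1 0.06 0.03 0 0 0; -1 0.06 0.03 0 0 0"

```text
t: 7.5
position: [0.5542, -0.0095, 0.3243]
eef_rot: [[-0.149, 0.989, 0.007], [0.989, 0.149, 0.001], [0.0, 0.007, -1.0]]
force: [-0.0, 0.1, 0.0]
finger_gap: 0.0132
```

```bash
python3 -c "
from h import *
plan([*C[3],.315],8.2,n=8)
c=imaging.get_calibration('wrist');p,d=imaging.camera('wrist')
cv2.imwrite('pics/w3.png',p)"
```

```text
t 7.5 pos [ 0.5542 -0.0095  0.3243] F [-0.   0.1  0. ] gap 0.0132 err [ 0.0236 -0.1088 -0.0093]
-1 0.06 0.08 0.07 0 0.07; -1 0.07 0.08 0 0 0; -1 0.07 0.09 0 0 0; -1 0.07 0.08 0 0 0; -1 0.08 0.09 0 0 0; -0.55 0.04 0.05 0 0 0; 0 0 0 0 0 0; 0 0 0 0 0 0
rem [-0.     -0.0001  0.0001] [ 0. -0. -0.]
```

View pics/w3.png

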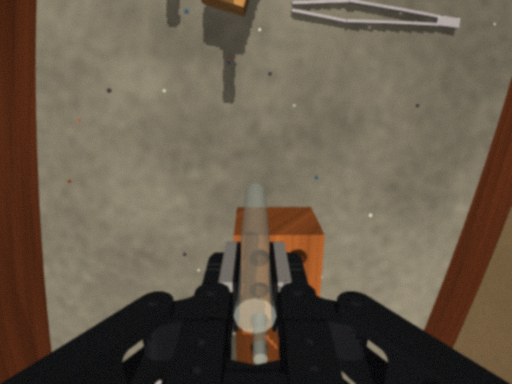

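Call:
carry_out:
  rows: "-1 0.06 0.08 0.07 0 0.07; -1 0.07 0.08 0 0 0; -1 0.07 0.09 0 0 0; -0.8 0.06 0.08 0 0 0; -0.6 0.08 0.09 0 0 0"

```text
t: 8.05
position: [0.5742, -0.1009, 0.3175]
eef_rot: [[-0.141, 0.99, 0.002], [0.99, 0.141, -0.002], [-0.002, 0.002, -1.0]]
force: [-0.3, 0.2, -0.3]
finger_gap: 0.0132
```

Call:
carry_out:
  rows: "-0.2 0 0 0 0 0; 0 0 0 0 0 0; 0 0 0 0 0 0"

```text
t: 8.35
position: [0.5748, -0.1057, 0.3171]
eef_rot: [[-0.139, 0.99, 0.001], [0.99, 0.139, -0.001], [-0.001, 0.001, -1.0]]
force: [-0.6, -0.2, -1.0]
finger_gap: 0.013
```

```bash
python3 -c "
from h import *
plan([*C[3],.315],8.2,n=3)"
```

```text
t 8.35 pos [ 0.5748 -0.1057  0.3171] F [-0.6 -0.2 -1. ] gap 0.013 err [ 0.003  -0.0126 -0.0021]
-0.65 0.06 0.11 0.01 0.01 -0.04; 0 0 0 0 0 0; 0 0 0 0 0 0
rem [0.     0.0001 0.0001] [0. 0. 0.]
```

Call:
carry_out:
  rows: "-0.64 0.07 0.1 0.01 0.01 -0.04; 0 0 0.8 0 0 0; 0 0 0.8 0 0 0; 0 0 0.8 0 0 0; 0 0 0 0 0 0"

```text
t: 8.85
position: [0.5779, -0.1175, 0.263]
eef_rot: [[-0.145, 0.989, 0.0], [0.989, 0.145, 0.0], [0.0, 0.0, -1.0]]
force: [-0.8, 0.9, -1.7]
finger_gap: 0.0136
```

```bash
python3 -c "
from h import *
plan([*C[3],.240],8.2,n=3)"
```

```text
t 8.85 pos [ 0.5779 -0.1175  0.263 ] F [-0.8  0.9 -1.7] gap 0.0136 err [-0.0001 -0.0008 -0.023 ]
-0.04 -0.01 1 0 0 0.03; 0 0 0.15 0 0 0; 0 0 0 0 0 0
rem [-0.0001 -0.     -0.    ] [ 0. -0. -0.]
```

Call:
carry_out:
  rows: "-0.04 0 0.6 0 0 0.02; 0 0 0.5 0 0 0; 0 0 0 0 0 0; 0 0 0 0 0 0"

```text
t: 9.25
position: [0.5778, -0.1179, 0.2385]
eef_rot: [[-0.144, 0.99, -0.001], [0.99, 0.144, 0.001], [0.001, -0.001, -1.0]]
force: [0.2, -0.5, -0.2]
finger_gap: 0.0133
```

```bash
python3 -c "
from h import *
plan([*C[3],.240],8.2,n=3)
c=imaging.get_calibration('side');p,d=imaging.camera('side')
print(w2px(c,[*C[3],.095]))
cv2.imwrite('pics/sd3.png',cv2.resize(p[180:310,240:350],None,fx=5,fy=5,interpolation=cv2.INTER_CUBIC))
p,d=imaging.camera('top')
cv2.imwrite('pics/t3.png',cv2.resize(p[150:215,270:365],None,fx=8,fy=8,interpolation=cv2.INTER_CUBIC))"
```

```text
t 9.25 pos [ 0.5778 -0.1179  0.2385] F [ 0.2 -0.5 -0.2] gap 0.0133 err [-0.     -0.0004  0.0015]
-0.02 -0.01 -0.07 -0.01 -0.01 0.01; 0 0 0 0 0 0; 0 0 0 0 0 0
rem [ 0.0001 -0.      0.0001] [ 0. -0.  0.]
[277.06883551 222.09631668]
```

View pics/sd3.png

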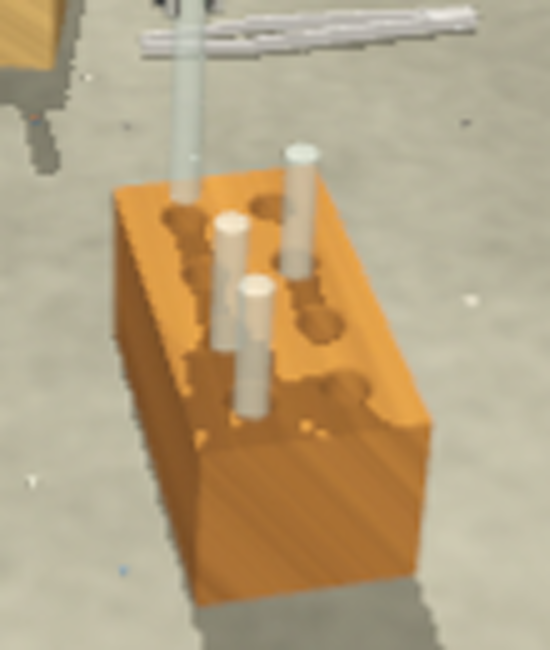

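Call:
carry_out:
  rows: "-0.02 0 0.3 -0.01 -0.01 0.01; 0 0 0.4 0 0 0; 0 0 0.4 0 0 0; 0 0 0.3 0 0 0"

```text
t: 9.75
position: [0.5798, -0.1188, 0.2117]
eef_rot: [[-0.143, 0.99, 0.006], [0.99, 0.143, -0.001], [-0.002, 0.006, -1.0]]
force: [0.0, -0.7, -0.7]
finger_gap: 0.0129
```

```bash
python3 -c "
from h import *
plan([*C[3],.170],8.2,n=3)"
```

```text
t 9.75 pos [ 0.5798 -0.1188  0.2117] F [ 0.  -0.7 -0.7] gap 0.0129 err [-0.002   0.0005 -0.0417]
0.02 -0.05 1 0.06 0.02 0; 0.02 -0.05 1 0 0 0; 0 0 0.08 0 0 0
rem [-0.     -0.     -0.0001] [-0.  0.  0.]
```

Call:
carry_out:
  rows: "0.03 -0.15 0.4 0.06 0.02 0; 0 0 0.4 0 0 0; 0 0 0.4 0 0 0; 0 0 0 0 0 0"

```text
t: 10.15
position: [0.5751, -0.1183, 0.1832]
eef_rot: [[-0.143, 0.99, -0.004], [0.99, 0.143, 0.001], [0.001, -0.004, -1.0]]
force: [-0.1, -0.3, 0.3]
finger_gap: 0.0132
```

```bash
python3 -c "
from h import *
plan([*C[3],.170],8.2,n=3)"
```

```text
t 10.15 pos [ 0.5751 -0.1183  0.1832] F [-0.1 -0.3  0.3] gap 0.0132 err [ 0.0028 -0.     -0.0132]
-0.02 0.14 0.66 -0.04 -0.01 0; 0 0 0 0 0 0; 0 0 0 0 0 0
rem [-0. -0.  0.] [-0. -0. -0.]
```

Call:
carry_out:
  rows: "-0.01 0.1 0.2 -0.03 -0.01 0; 0 0 0.2 0 0 0; 0 0 0.2 0 0 0; 0 0 0 0 0 0"

```text
t: 10.55
position: [0.5776, -0.1182, 0.1704]
eef_rot: [[-0.143, 0.99, -0.0], [0.99, 0.143, 0.0], [0.0, -0.0, -1.0]]
force: [-0.5, 0.2, -0.6]
finger_gap: 0.0132
```

```bash
python3 -c "
from h import *
plan([*C[3],.170],8.2,n=1)"
```

```text
t 10.55 pos [ 0.5776 -0.1182  0.1704] F [-0.5  0.2 -0.6] gap 0.0132 err [ 0.0002 -0.0001 -0.0004]
-0.01 0.01 0.02 0 0 0
rem [-0.      0.0001  0.    ] [-0. -0. -0.]
```

Call:
carry_out:
  rows: "0 0.01 0.1 0 0 0; 0 0 0.1 0 0 0; 0 0 0.1 0 0 0"

```text
t: 10.85
position: [0.5785, -0.1184, 0.1649]
eef_rot: [[-0.143, 0.99, 0.001], [0.99, 0.143, -0.0], [-0.001, 0.001, -1.0]]
force: [0.7, -0.5, -1.6]
finger_gap: 0.0131
```

Call:
carry_out:
  rows: "0 0.01 0.1 0 0 0; 0 0 0.1 0 0 0"

```text
t: 11.05
position: [0.5789, -0.1184, 0.1608]
eef_rot: [[-0.143, 0.99, 0.002], [0.99, 0.143, -0.001], [-0.001, 0.002, -1.0]]
force: [0.9, -0.1, -0.1]
finger_gap: 0.0132
```

Call:
carry_out:
  rows: "0 0.01 0.1 0 0 0; 0 0 0.1 0 0 0"

```text
t: 11.25
position: [0.5791, -0.1184, 0.1564]
eef_rot: [[-0.143, 0.99, 0.002], [0.99, 0.143, -0.001], [-0.001, 0.002, -1.0]]
force: [-0.0, 1.5, -0.6]
finger_gap: 0.013
```

Call:
carry_out:
  rows: "0 -0.03 0.1 0.01 0 0; 0 0 0.1 0 0 0"

```text
t: 11.45
position: [0.5785, -0.1185, 0.152]
eef_rot: [[-0.143, 0.99, 0.001], [0.99, 0.143, -0.001], [-0.001, 0.0, -1.0]]
force: [0.7, -0.0, -0.3]
finger_gap: 0.0132
```

Call:
carry_out:
  rows: "0 -0.03 0.1 0.01 0 0; 0 0 0.1 0 0 0"

```text
t: 11.65
position: [0.5778, -0.1185, 0.1476]
eef_rot: [[-0.143, 0.99, -0.001], [0.99, 0.143, -0.001], [-0.001, -0.001, -1.0]]
force: [0.4, -0.5, -0.1]
finger_gap: 0.0135
```

Call:
carry_out:
  rows: "0 0 0.1 0 0 0; 0 0 0.05 0 0 0"

```text
t: 11.85
position: [0.5777, -0.1185, 0.1441]
eef_rot: [[-0.143, 0.99, -0.001], [0.99, 0.143, -0.001], [-0.001, -0.001, -1.0]]
force: [0.2, -0.3, -0.7]
finger_gap: 0.0133
```

Call:
carry_out:
  rows: "0 0 0.07 0 0 0; 0 0 0 0 0 0"

```text
t: 12.05
position: [0.5775, -0.1185, 0.1424]
eef_rot: [[-0.143, 0.99, -0.001], [0.99, 0.143, -0.001], [-0.0, -0.001, -1.0]]
force: [0.4, -0.3, -0.5]
finger_gap: 0.0133
```

Call:
carry_out:
  rows: "0 0 0.06 0 0 0; 0 0 0 0 0 0"

```text
t: 12.25
position: [0.5776, -0.1185, 0.1412]
eef_rot: [[-0.143, 0.99, -0.001], [0.99, 0.143, -0.001], [-0.0, -0.001, -1.0]]
force: [-0.0, 0.6, -0.2]
finger_gap: 0.0134
```

```bash
python3 -c "
from h import *
plan([*C[3],.1405],8.2,n=1)"
```

```text
t 12.25 pos [ 0.5776 -0.1185  0.1412] F [-0.   0.6 -0.2] gap 0.0134 err [ 0.0002  0.0002 -0.0007]
0.01 0.01 0.03 -0.01 0 0
rem [ 0.     -0.     -0.0001] [-0.  0. -0.]
```

Call:
carry_out:
  rows: "0 0 0.03 0 0 0; 0 0 0 0 0 0"

```text
t: 12.45
position: [0.5779, -0.1186, 0.1409]
eef_rot: [[-0.143, 0.99, -0.0], [0.99, 0.143, -0.001], [-0.001, -0.0, -1.0]]
force: [0.4, -0.5, -0.7]
finger_gap: 0.0134
```

Call:
carry_out:
  rows: "0 0 0.04 0 0 0; 0 0 0 0 0 0"

```text
t: 12.65
position: [0.5783, -0.1187, 0.1409]
eef_rot: [[-0.143, 0.99, 0.001], [0.99, 0.143, -0.001], [-0.001, 0.0, -1.0]]
force: [0.2, 0.0, -0.9]
finger_gap: 0.0131
```

Call:
carry_out:
  rows: "0 -0.02 0.06 0 0 0; 0 0 0.03 0 0 0"

```text
t: 12.85
position: [0.5785, -0.1189, 0.1408]
eef_rot: [[-0.143, 0.99, 0.002], [0.99, 0.143, -0.002], [-0.002, 0.002, -1.0]]
force: [-1.8, 0.1, 4.1]
finger_gap: 0.0131
```

Bottom contact at z=0.1408 (reference 0.1410): the rod is seated. Releasing it.

Call:
carry_out:
  rows: "0 0 -0.02 0 0 0; 0 0 0 0 0 0; 0 0 0 0 0 0; 0 0 0 0 0 0"
  fingers: 0.35

```text
t: 13.25
position: [0.5784, -0.1189, 0.1404]
eef_rot: [[-0.143, 0.99, 0.002], [0.99, 0.143, -0.001], [-0.002, 0.002, -1.0]]
force: [-0.3, 0.4, -0.0]
finger_gap: 0.0298
```

```bash
python3 -c "
from h import *
plan([*C[3],.25],8.2,n=1,smax=.5)
p,d=imaging.camera('wrist')
cv2.imwrite('pics/w4.png',p)"
```

```text
t 13.25 pos [ 0.5784 -0.1189  0.1404] F [-0.3  0.4 -0. ] gap 0.0298 err [-0.0006  0.0006  0.1096]
0 0 -0.5 0.02 0.02 0
rem [-0.0005  0.0006  0.0996] [-0. -0.  0.]
```

View pics/w4.png

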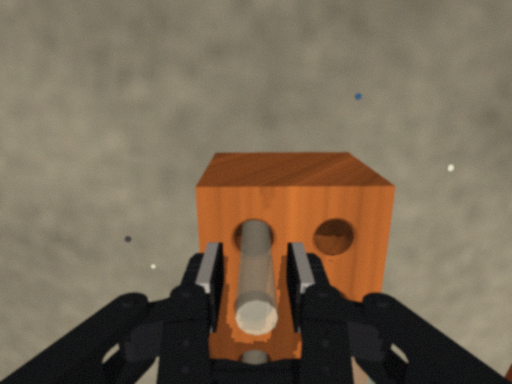

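The first rod stands free between the fingers, with its top at (257,316). Moving straight up.

Call:
carry_out:
  rows: "0 0 -0.5 0.02 0.02 0; 0 0 -0.7 0 0 0; 0 0 -0.8 0 0 0; 0 0 -0.8 0 0 0; 0 0 -0.8 0 0 0"

```text
t: 13.8
position: [0.577, -0.1186, 0.2156]
eef_rot: [[-0.143, 0.99, -0.005], [0.99, 0.143, 0.001], [0.002, -0.005, -1.0]]
force: [-0.3, 0.8, -0.6]
finger_gap: 0.0299
```

```bash
python3 -c "
from h import *
plan([.498,.1815,.25],-8.4,n=5)
p,d=imaging.camera('top')
cv2.imwrite('pics/t4.png',cv2.resize(p[150:215,270:365],None,fx=8,fy=8,interpolation=cv2.INTER_CUBIC))
p,d=imaging.camera('side')
cv2.imwrite('pics/sd4.png',cv2.resize(p[180:310,240:350],None,fx=5,fy=5,interpolation=cv2.INTER_CUBIC))"
```

```text
t 13.8 pos [ 0.577  -0.1186  0.2156] F [-0.3  0.8 -0.6] gap 0.0299 err [-0.079   0.3001  0.0344]
1 -0.12 -0.11 -0.02 -0.01 1; 1 -0.22 -0.11 -0.02 0 1; 1 -0.32 -0.12 -0.01 -0.01 0.9; 1 -0.43 -0.12 0 0 0; 1 -0.43 -0.12 0 0 0
rem [-0.0522  0.1984  0.0228] [ 0.  0. -0.]
```

View pics/sd4.png

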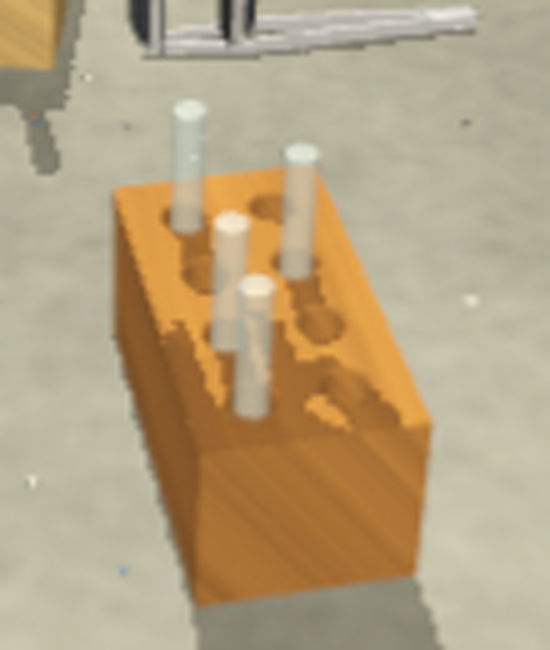

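The first rod stands upright at the same height as the kept rods. Next is the second rod.

Call:
carry_out:
  rows: "1 -0.12 -0.4 -0.02 -0.01 1; 1 -0.22 -0.3 -0.02 0 1; 1 -0.32 -0.2 -0.01 -0.01 0.9; 1 -0.43 -0.12 0 0 0; 1 -0.43 -0.12 0 0 0"
  fingers: 0.5

```text
t: 14.4
position: [0.5524, -0.0169, 0.242]
eef_rot: [[0.164, 0.987, 0.008], [0.987, -0.164, -0.003], [-0.002, 0.009, -1.0]]
force: [0.7, -0.3, -0.4]
finger_gap: 0.0429
```

Call:
carry_out:
  rows: "1 -0.43 -0.1 0 0 0; 1 -0.43 0 0 0 0; 1 -0.43 0 0 0 0; 1 -0.43 0 0 0 0; 1 -0.43 0 0 0 0"

```text
t: 14.9
position: [0.5242, 0.0929, 0.2433]
eef_rot: [[0.164, 0.986, 0.008], [0.986, -0.164, -0.003], [-0.002, 0.009, -1.0]]
force: [0.5, -0.4, 0.5]
finger_gap: 0.0423
```

```bash
python3 -c "
from h import *
plan([.498,.1815,.25],-8.4,n=7)"
```

```text
t 14.9 pos [0.5242 0.0929 0.2433] F [ 0.5 -0.4  0.5] gap 0.0423 err [-0.0262  0.0886  0.0067]
1 -0.49 -0.09 0.09 0.02 -0.18; 1 -0.46 -0.08 0 0 0; 1 -0.46 -0.08 0 0 0; 1 -0.47 -0.08 0 0 0; 0.18 -0.08 -0.01 0 0 0; 0 0 0 0 0 0; 0 0 0 0 0 0
rem [-0.0001  0.      0.    ] [-0. -0. -0.]
```

Call:
carry_out:
  rows: "1 -0.49 -0.09 0.09 0.02 -0.18; 1 -0.46 -0.08 0 0 0; 0.9 -0.44 0 0 0 0; 0.6 -0.3 0 0 0 0; 0 0 0 0 0 0"

```text
t: 15.4
position: [0.4984, 0.1721, 0.2456]
eef_rot: [[0.143, 0.99, -0.002], [0.99, -0.143, 0.001], [0.0, -0.002, -1.0]]
force: [-0.3, 0.5, 0.4]
finger_gap: 0.0426
```

Call:
carry_out:
  rows: "0 0 0 0 0 0"

```text
t: 15.5
position: [0.4983, 0.172, 0.2454]
eef_rot: [[0.142, 0.99, -0.002], [0.99, -0.142, 0.0], [-0.0, -0.002, -1.0]]
force: [-0.2, 0.3, 0.1]
finger_gap: 0.0427
```

```bash
python3 -c "
from h import *
plan([.498,.1815,.22],-8.4,n=3)"
```

```text
t 15.5 pos [0.4983 0.172  0.2454] F [-0.2  0.3  0.1] gap 0.0427 err [-0.0003  0.0095 -0.0254]
0.37 -0.06 1 -0.02 0 0.04; 0.1 -0.02 0.27 0 0 0; 0 0 0 0 0 0
rem [-0. -0. -0.] [-0.  0.  0.]
```

Call:
carry_out:
  rows: "0.47 -0.08 0.3 -0.02 0 0.04; 0 0 0.5 0 0 0; 0 0 0.5 0 0 0; 0 0 0 0 0 0; 0 0 0 0 0 0"

```text
t: 16.0
position: [0.4983, 0.1796, 0.2158]
eef_rot: [[0.149, 0.989, -0.002], [0.989, -0.149, -0.002], [-0.002, -0.001, -1.0]]
force: [0.7, -0.2, 0.0]
finger_gap: 0.0427
```

```bash
python3 -c "
from h import *
plan([.498,.1815,.14],-8.4,n=6)
c=imaging.get_calibration('wrist');p,d=imaging.camera('wrist')
print(w2px(c,[.498,.1815,.16]))
cv2.imwrite('pics/w5.png',p)"
```

```text
t 16.0 pos [0.4983 0.1796 0.2158] F [ 0.7 -0.2  0. ] gap 0.0427 err [-0.0003  0.0019 -0.0758]
0.03 -0.01 1 -0.01 0.02 -0.03; 0.02 -0.01 1 0 0 0; 0.02 0 1 0 0 0; 0.02 -0.01 0.79 0 0 0; 0 0 0 0 0 0; 0 0 0 0 0 0
rem [0.0001 0.     0.    ] [-0.  0. -0.]
[255.16150896 226.59378507]
```

View pics/w5.png

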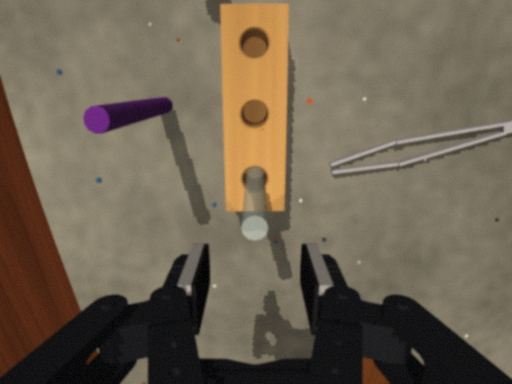

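The rod top is at (255,229), against a prediction of (255,226.6). Aligned, so I'm descending.

Call:
carry_out:
  rows: "0.08 0 0.6 -0.01 0.02 -0.03; 0 0 0.7 0 0 0; 0 0 0.7 0 0 0; 0 0 0 0 0 0"

```text
t: 16.45
position: [0.4985, 0.1809, 0.1724]
eef_rot: [[0.147, 0.989, -0.0], [0.989, -0.147, 0.0], [0.0, -0.0, -1.0]]
force: [0.0, -0.5, -0.4]
finger_gap: 0.0428
```

```bash
python3 -c "
from h import *
plan([.498,.1815,.14],-8.4,n=4)"
```

```text
t 16.45 pos [0.4985 0.1809 0.1724] F [ 0.  -0.5 -0.4] gap 0.0428 err [-0.0005  0.0006 -0.0324]
0.02 -0.02 1 0 0 -0.01; 0 -0.01 0.62 0 0 0; 0 0 0 0 0 0; 0 0 0 0 0 0
rem [-0.      0.0001 -0.    ] [-0. -0.  0.]
```

Call:
carry_out:
  rows: "0.02 -0.02 0.6 0 0 -0.01; 0 0 0.5 0 0 0; 0 0 0.35 0 0 0; 0 0 0 0 0 0; 0 0 0 0 0 0"

```text
t: 16.95
position: [0.4976, 0.1813, 0.1397]
eef_rot: [[0.145, 0.989, -0.002], [0.989, -0.145, -0.0], [-0.001, -0.002, -1.0]]
force: [0.1, 0.0, 0.6]
finger_gap: 0.0428
```

```bash
python3 -c "
from h import *
plan([.498,.1815,.14],-8.4,n=4)"
```

```text
t 16.95 pos [0.4976 0.1813 0.1397] F [0.1 0.  0.6] gap 0.0428 err [0.0004 0.0002 0.0003]
0.01 0.02 -0.01 -0.02 0.01 0.01; 0 0 0 0 0 0; 0 0 0 0 0 0; 0 0 0 0 0 0
rem [-0.0001  0.      0.0001] [ 0. -0. -0.]
```

Call:
carry_out:
  rows: "0 0.01 0 -0.02 0.01 0.01; 0 0 0 0 0 0; 0 0 0 0 0 0; 0 0 0 0 0 0; 0 0 0 0 0 0"
  fingers: 0

```text
t: 17.45
position: [0.4991, 0.1817, 0.1416]
eef_rot: [[0.146, 0.989, 0.004], [0.989, -0.146, 0.001], [0.002, 0.003, -1.0]]
force: [-0.3, -0.3, -0.8]
finger_gap: 0.0135
```

Call:
carry_out:
  rows: "0 0 0 0 0 0"

```text
t: 17.55
position: [0.4991, 0.1817, 0.1416]
eef_rot: [[0.146, 0.989, 0.004], [0.989, -0.146, 0.001], [0.002, 0.004, -1.0]]
force: [0.2, -0.2, 0.4]
finger_gap: 0.0134
```

Call:
carry_out:
  rows: "0 0 -0.6 0 0 0; 0 0 -1 0 0 0; 0 0 -1 0 0 0; 0 0 -1 0 0 0; 0 0 -1 0 0 0"

```text
t: 18.05
position: [0.4962, 0.1807, 0.2356]
eef_rot: [[0.146, 0.989, -0.003], [0.989, -0.146, -0.001], [-0.001, -0.003, -1.0]]
force: [0.4, -0.1, -0.5]
finger_gap: 0.0132
```

Call:
carry_out:
  rows: "0 0 -1 0 0 0; 0 0 -1 0 0 0; 0 0 -1 0 0 0; 0 0 -0.8 0 0 0"

```text
t: 18.45
position: [0.4966, 0.1809, 0.3198]
eef_rot: [[0.146, 0.989, 0.001], [0.989, -0.146, 0.001], [0.001, 0.001, -1.0]]
force: [0.6, 0.5, 0.4]
finger_gap: 0.0131
```

```bash
python3 -c "
from h import *
plan([*C[7],.32],8.2,n=10)
c=imaging.get_calibration('side');p,d=imaging.camera('side')
cv2.imwrite('pics/sd5.png',cv2.resize(p[60:230,180:320],None,fx=4,fy=4,interpolation=cv2.INTER_CUBIC))"
```

```text
t 18.45 pos [0.4966 0.1809 0.3198] F [0.6 0.5 0.4] gap 0.0131 err [ 1.248e-01 -2.929e-01  2.000e-04]
-1 0.61 0 0 0 -1; -1 0.48 0 0.01 0 -1; -1 0.37 0 0 -0.01 -0.9; -1 0.27 0 0 0 0; -1 0.27 0 0 0 0; -1 0.26 0 0 0 0; -1 0.27 0 0 0 0; -1 0.26 0 0 0 0; -1 0.27 0 0 0 0; -1 0.26 0 0 0 0
rem [ 0.0418 -0.0981  0.0002] [ 0.  0. -0.]
```

View pics/sd5.png

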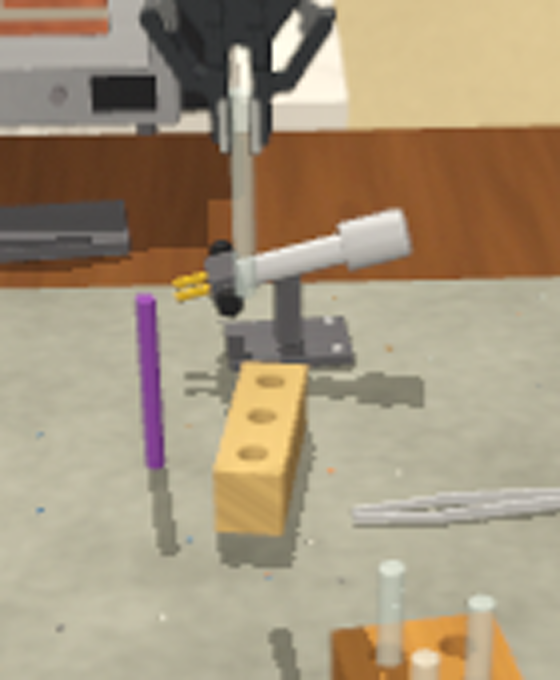

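Call:
carry_out:
  rows: "-1 0.61 0 0 0 -1; -1 0.48 0 0.01 0 -1; -1 0.37 0 0 -0.01 -0.9; -1 0.27 0 0 0 0; -1 0.27 0 0 0 0"

```text
t: 19.0
position: [0.5422, 0.0815, 0.3277]
eef_rot: [[-0.16, 0.987, 0.012], [0.987, 0.16, 0.004], [0.002, 0.012, -1.0]]
force: [0.5, -0.0, -1.2]
finger_gap: 0.0131
```

Call:
carry_out:
  rows: "-1 0.26 0 0 0 0; -1 0.27 0 0 0 0; -1 0.26 0 0 0 0; -1 0.27 0 0 0 0; -1 0.26 0 0 0 0"

```text
t: 19.5
position: [0.5847, -0.0171, 0.3283]
eef_rot: [[-0.16, 0.987, 0.012], [0.987, 0.16, 0.004], [0.002, 0.012, -1.0]]
force: [-0.3, 0.2, -0.3]
finger_gap: 0.0135
```

```bash
python3 -c "
from h import *
plan([*C[7],.315],8.2,n=8)"
```

```text
t 19.5 pos [ 0.5847 -0.0171  0.3283] F [-0.3  0.2 -0.3] gap 0.0135 err [ 0.0366 -0.095  -0.0133]
-1 0.21 0.13 0.12 -0.02 0.18; -1 0.23 0.13 0 0 0; -1 0.23 0.14 0 0 0; -1 0.23 0.13 0 0 0; -0.96 0.22 0.13 0 0 0; 0 0 0 0 0 0; 0 0 0 0 0 0; 0 0 0 0 0 0
rem [-0.     -0.0001 -0.0001] [ 0. -0. -0.]
```

Call:
carry_out:
  rows: "-1 0.21 0.13 0.12 -0.02 0.18; -1 0.23 0.13 0 0 0; -1 0.23 0.1 0 0 0; -1 0.23 0.1 0 0 0; -0.5 0.1 0 0 0 0"

```text
t: 20.0
position: [0.6186, -0.1082, 0.3187]
eef_rot: [[-0.141, 0.99, -0.001], [0.99, 0.141, -0.0], [0.0, -0.001, -1.0]]
force: [0.1, 0.2, -1.4]
finger_gap: 0.0133
```

Call:
carry_out:
  rows: "0 0 0 0 0 0"

```text
t: 20.1
position: [0.6188, -0.1095, 0.3185]
eef_rot: [[-0.139, 0.99, -0.001], [0.99, 0.139, -0.0], [0.0, -0.001, -1.0]]
force: [0.5, 0.5, 0.2]
finger_gap: 0.0135
```

```bash
python3 -c "
from h import *
plan([*C[7],.315],8.2,n=3)"
```

```text
t 20.1 pos [ 0.6188 -0.1095  0.3185] F [0.5 0.5 0.2] gap 0.0135 err [ 0.0026 -0.0025 -0.0035]
-0.14 0.11 0.18 -0.01 0 -0.04; 0 0 0 0 0 0; 0 0 0 0 0 0
rem [-0.     -0.0001  0.0001] [-0. -0.  0.]
```

Call:
carry_out:
  rows: "-0.12 0.1 0.3 -0.01 0 -0.04; 0 0 0.8 0 0 0; 0 0 0.8 0 0 0; 0 0 0.6 0 0 0; 0 0 0 0 0 0"

```text
t: 20.6
position: [0.6199, -0.1089, 0.2632]
eef_rot: [[-0.145, 0.989, -0.002], [0.989, 0.145, 0.002], [0.002, -0.002, -1.0]]
force: [0.2, -0.3, -1.2]
finger_gap: 0.0133
```

```bash
python3 -c "
from h import *
plan([*C[7],.235],8.2,n=3)"
```

```text
t 20.6 pos [ 0.6199 -0.1089  0.2632] F [ 0.2 -0.3 -1.2] gap 0.0133 err [ 0.0015 -0.0032 -0.0282]
-0.12 0.04 1 -0.02 -0.02 0.03; -0.05 0.01 0.41 0 0 0; 0 0 0 0 0 0
rem [ 0.0001 -0.     -0.    ] [ 0. -0. -0.]
```

Call:
carry_out:
  rows: "-0.17 0.05 0.6 -0.02 -0.02 0.02; 0 0 0.5 0 0 0; 0 0 0.2 0 0 0; 0 0 0 0 0 0; 0 0 0 0 0 0"

```text
t: 21.1
position: [0.621, -0.1116, 0.234]
eef_rot: [[-0.144, 0.99, -0.001], [0.99, 0.144, 0.001], [0.001, -0.001, -1.0]]
force: [0.8, 0.0, -0.4]
finger_gap: 0.0131
```

```bash
python3 -c "
from h import *
plan([*C[7],.18],8.2,n=3)"
```

```text
t 21.1 pos [ 0.621  -0.1116  0.234 ] F [ 0.8  0.  -0.4] gap 0.0131 err [ 0.0003 -0.0005 -0.054 ]
-0.01 0.01 1 -0.01 -0.01 0.01; -0.01 0 1 0 0 0; -0.01 0 0.7 0 0 0
rem [ 0.0001  0.0001 -0.    ] [-0.  0.  0.]
```

Call:
carry_out:
  rows: "-0.02 0.01 0.3 -0.01 -0.01 0.01; 0 0 0.4 0 0 0; 0 0 0.4 0 0 0"

```text
t: 21.4
position: [0.6232, -0.1124, 0.2137]
eef_rot: [[-0.143, 0.99, 0.006], [0.99, 0.143, -0.001], [-0.002, 0.005, -1.0]]
force: [-0.8, -0.3, 0.0]
finger_gap: 0.0136
```

```bash
python3 -c "
from h import *
plan([*C[7],.175],8.2,n=3)"
```

```text
t 21.4 pos [ 0.6232 -0.1124  0.2137] F [-0.8 -0.3  0. ] gap 0.0136 err [-0.0018  0.0004 -0.0387]
0.02 -0.05 1 0.05 0.02 0; 0.02 -0.04 0.93 0 0 0; 0 0 0 0 0 0
rem [-0.     -0.0001 -0.0001] [0. 0. 0.]
```

Entered the bore.

Call:
carry_out:
  rows: "0.02 -0.07 0.4 0.04 0.02 0; 0 0 0.4 0 0 0; 0 0 0.4 0 0 0; 0 0 0.3 0 0 0; 0 0 0 0 0 0"

```text
t: 21.9
position: [0.6201, -0.1119, 0.1782]
eef_rot: [[-0.143, 0.99, -0.003], [0.99, 0.143, 0.001], [0.001, -0.003, -1.0]]
force: [0.4, -0.1, -0.2]
finger_gap: 0.0131
```

```bash
python3 -c "
from h import *
plan([*C[7],.17],8.2,n=1)"
```

```text
t 21.9 pos [ 0.6201 -0.1119  0.1782] F [ 0.4 -0.1 -0.2] gap 0.0131 err [ 0.0012 -0.0001 -0.0082]
-0.01 0.06 0.41 -0.03 -0.01 0
rem [ 0.     -0.0001  0.    ] [-0. -0.  0.]
```

Call:
carry_out:
  rows: "0 0.05 0.2 -0.02 -0.01 0; 0 0 0.15 0 0 0; 0 0 0 0 0 0"

```text
t: 22.2
position: [0.6215, -0.1118, 0.1708]
eef_rot: [[-0.143, 0.99, -0.0], [0.99, 0.143, 0.0], [0.0, -0.0, -1.0]]
force: [0.9, -0.2, -0.2]
finger_gap: 0.0135
```

Call:
carry_out:
  rows: "0 0 0.1 0 0 0; 0 0 0.1 0 0 0"

```text
t: 22.4
position: [0.6221, -0.1119, 0.1675]
eef_rot: [[-0.143, 0.99, 0.001], [0.99, 0.143, -0.0], [-0.0, 0.001, -1.0]]
force: [-0.2, -0.2, -0.7]
finger_gap: 0.0133
```

Call:
carry_out:
  rows: "0 0 0.08 0 0 0; 0 0 0.08 0 0 0"

```text
t: 22.6
position: [0.6224, -0.112, 0.1645]
eef_rot: [[-0.143, 0.99, 0.002], [0.99, 0.143, -0.0], [-0.001, 0.002, -1.0]]
force: [-1.1, -0.3, 10.6]
finger_gap: 0.0135
```

Call:
carry_out:
  rows: "0 0 0.08 0 0 0; 0 0 0.08 0 0 0"

```text
t: 22.8
position: [0.6234, -0.1123, 0.1646]
eef_rot: [[-0.143, 0.99, 0.004], [0.99, 0.143, -0.001], [-0.002, 0.004, -1.0]]
force: [-2.8, 0.6, 6.7]
finger_gap: 0.0134
```

Blocked about 23 mm short, so cell_7 holds a cut-off. Withdrawing to try cell_2.

Call:
carry_out:
  rows: "0 -0.03 -0.3 0.03 0.01 0; 0 0 -0.5 0 0 0; 0 0 -0.5 0 0 0; 0 0 -0.7 0 0 0; 0 0 -0.7 0 0 0"

```text
t: 23.3
position: [0.6217, -0.1122, 0.2208]
eef_rot: [[-0.143, 0.99, -0.002], [0.99, 0.143, 0.0], [0.0, -0.002, -1.0]]
force: [0.9, 0.3, -0.5]
finger_gap: 0.0133
```

Call:
carry_out:
  rows: "0 0 -1 0 0 0; 0 0 -1 0 0 0; 0 0 -1 0 0 0; 0 0 -1 0 0 0; 0 0 -0.7 0 0 0"

```text
t: 23.8
position: [0.6222, -0.1122, 0.3248]
eef_rot: [[-0.143, 0.99, 0.003], [0.99, 0.143, -0.001], [-0.001, 0.003, -1.0]]
force: [0.8, -0.5, -0.2]
finger_gap: 0.0135
```

```bash
python3 -c "
from h import *
plan([*C[2],.312],8.2,n=5)"
```

```text
t 23.8 pos [ 0.6222 -0.1122  0.3248] F [ 0.8 -0.5 -0.2] gap 0.0135 err [-0.0381 -0.0496 -0.0128]
-0.97 -1 0.28 0.03 0.01 0; -0.98 -1 0.29 0 0 0; -0.23 -0.24 0.07 0 0 0; 0 0 0 0 0 0; 0 0 0 0 0 0
rem [ 0.     -0.0001  0.0001] [-0.  0.  0.]
```

Call:
carry_out:
  rows: "-0.97 -1 0.2 0.03 0.01 0; -0.98 -1 0.2 0 0 0; -0.23 -0.24 0 0 0 0; 0 0 0 0 0 0; 0 0 0 0 0 0"

```text
t: 24.3
position: [0.5859, -0.1626, 0.3249]
eef_rot: [[-0.144, 0.99, 0.011], [0.99, 0.144, -0.002], [-0.004, 0.01, -1.0]]
force: [0.3, -0.4, -1.3]
finger_gap: 0.0132
```

```bash
python3 -c "
from h import *
plan([*C[2],.312],8.2,n=3)"
```

```text
t 24.3 pos [ 0.5859 -0.1626  0.3249] F [ 0.3 -0.4 -1.3] gap 0.0132 err [-0.0018  0.0007 -0.0129]
0.05 -0.09 0.65 0.1 0.04 0.01; 0 0 0 0 0 0; 0 0 0 0 0 0
rem [-0.0001 -0.      0.0001] [ 0. -0.  0.]
```

Call:
carry_out:
  rows: "0.05 -0.07 0.5 0.1 0.04 0.01; 0 0 0.7 0 0 0; 0 0 0.7 0 0 0; 0 0 0.5 0 0 0; 0 0 0 0 0 0"

```text
t: 24.8
position: [0.585, -0.1588, 0.2705]
eef_rot: [[-0.146, 0.989, -0.004], [0.989, 0.146, 0.003], [0.003, -0.003, -1.0]]
force: [-1.2, -0.4, -0.6]
finger_gap: 0.0135
```

```bash
python3 -c "
from h import *
plan([*C[2],.237],8.2,n=3)"
```

```text
t 24.8 pos [ 0.585  -0.1588  0.2705] F [-1.2 -0.4 -0.6] gap 0.0135 err [-0.0009 -0.003  -0.0335]
-0.09 -0.04 1 -0.03 -0.03 0.03; -0.06 -0.02 0.68 0 0 0; 0 0 0 0 0 0
rem [-0.0001  0.0001  0.0001] [-0. -0.  0.]
```

Call:
carry_out:
  rows: "-0.14 -0.05 0.6 -0.03 -0.03 0.03; 0 0 0.6 0 0 0; 0 0 0.4 0 0 0; 0 0 0 0 0 0; 0 0 0 0 0 0"

```text
t: 25.3
position: [0.5839, -0.1618, 0.2344]
eef_rot: [[-0.143, 0.99, -0.002], [0.99, 0.143, 0.0], [0.001, -0.002, -1.0]]
force: [-0.1, -0.3, -1.1]
finger_gap: 0.0131
```

```bash
python3 -c "
from h import *
plan([*C[2],.18],8.2,n=3)"
```

```text
t 25.3 pos [ 0.5839 -0.1618  0.2344] F [-0.1 -0.3 -1.1] gap 0.0131 err [ 0.0002 -0.0001 -0.0544]
0 0.01 1 -0.02 -0.01 0; 0 0 1 0 0 0; -0.01 0 0.72 0 0 0
rem [0.     0.0001 0.    ] [0. 0. 0.]
```

Call:
carry_out:
  rows: "0 0 0.3 -0.01 0 0; 0 0 0.4 0 0 0; 0 0 0.4 0 0 0"

```text
t: 25.6
position: [0.5856, -0.1624, 0.2138]
eef_rot: [[-0.143, 0.99, 0.004], [0.99, 0.143, -0.001], [-0.002, 0.004, -1.0]]
force: [0.3, -0.2, -0.1]
finger_gap: 0.0133
```

```bash
python3 -c "
from h import *
plan([*C[2],.175],8.2,n=3)"
```

```text
t 25.6 pos [ 0.5856 -0.1624  0.2138] F [ 0.3 -0.2 -0.1] gap 0.0133 err [-0.0015  0.0005 -0.0388]
0.02 -0.04 1 0.04 0.02 0; 0.02 -0.03 0.94 0 0 0; 0 0 0 0 0 0
rem [-0.0001 -0.0001 -0.    ] [ 0. -0.  0.]
```

Call:
carry_out:
  rows: "0.02 -0.06 0.4 0.03 0.02 0; 0 0 0.4 0 0 0; 0 0 0.4 0 0 0; 0 0 0.3 0 0 0; 0 0 0 0 0 0"

```text
t: 26.1
position: [0.583, -0.1617, 0.1787]
eef_rot: [[-0.143, 0.99, -0.002], [0.99, 0.143, 0.002], [0.002, -0.002, -1.0]]
force: [-0.5, -0.8, -1.1]
finger_gap: 0.013
```

```bash
python3 -c "
from h import *
plan([*C[2],.17],8.2,n=1)"
```

```text
t 26.1 pos [ 0.583  -0.1617  0.1787] F [-0.5 -0.8 -1.1] gap 0.013 err [ 0.0011 -0.0002 -0.0087]
-0.02 0.06 0.44 -0.02 -0.02 0
rem [-0.0001  0.      0.0001] [-0. -0. -0.]
```

Call:
carry_out:
  rows: "0 0.05 0.2 -0.02 -0.02 0; 0 0 0.15 0 0 0; 0 0 0 0 0 0"

```text
t: 26.4
position: [0.5844, -0.1616, 0.1714]
eef_rot: [[-0.143, 0.99, 0.0], [0.99, 0.143, -0.0], [-0.0, 0.0, -1.0]]
force: [-0.6, -0.2, -1.0]
finger_gap: 0.0132
```

Call:
carry_out:
  rows: "0 0 0.1 0 0 0; 0 0 0.1 0 0 0"

```text
t: 26.6
position: [0.5849, -0.1618, 0.168]
eef_rot: [[-0.143, 0.99, 0.002], [0.99, 0.143, -0.001], [-0.001, 0.002, -1.0]]
force: [0.5, -0.1, -0.6]
finger_gap: 0.0134
```

Call:
carry_out:
  rows: "0 0 0.06 0 0 0; 0 0 0.06 0 0 0"

```text
t: 26.8
position: [0.5851, -0.1618, 0.1656]
eef_rot: [[-0.143, 0.99, 0.002], [0.99, 0.143, -0.001], [-0.001, 0.002, -1.0]]
force: [-0.3, -0.6, -0.2]
finger_gap: 0.0135
```

Call:
carry_out:
  rows: "0 -0.02 0.06 0 0 0; 0 0 0.06 0 0 0"

```text
t: 27.0
position: [0.5848, -0.1619, 0.1632]
eef_rot: [[-0.143, 0.99, 0.003], [0.99, 0.143, -0.001], [-0.001, 0.003, -1.0]]
force: [-0.7, 0.6, 0.6]
finger_gap: 0.0131
```

Call:
carry_out:
  rows: "0 0 0.06 0 0 0; 0 0 0.06 0 0 0"

```text
t: 27.2
position: [0.5848, -0.1619, 0.1606]
eef_rot: [[-0.143, 0.99, 0.003], [0.99, 0.143, -0.001], [-0.001, 0.003, -1.0]]
force: [-0.4, 0.2, -0.1]
finger_gap: 0.0134
```

Call:
carry_out:
  rows: "0 0 0.06 0.01 0 0; 0 0 0.06 0 0 0"

```text
t: 27.4
position: [0.5855, -0.1623, 0.1606]
eef_rot: [[-0.143, 0.99, 0.003], [0.99, 0.143, -0.002], [-0.002, 0.003, -1.0]]
force: [-2.3, 1.2, 6.4]
finger_gap: 0.0133
```

Call:
carry_out:
  rows: "0 0 0.06 0.01 0 0; 0 0 0.06 0 0 0"

```text
t: 27.6
position: [0.5857, -0.1623, 0.1605]
eef_rot: [[-0.143, 0.99, 0.002], [0.99, 0.143, -0.002], [-0.002, 0.002, -1.0]]
force: [-2.6, 0.6, 6.3]
finger_gap: 0.013
```

Blocked 19 mm short: cell_2 also holds a cut-off. Withdrawing to try cell_5.

Call:
carry_out:
  rows: "0 -0.03 -0.3 0.01 0.01 0; 0 0 -0.5 0 0 0; 0 0 -0.5 0 0 0; 0 0 -0.7 0 0 0; 0 0 -0.7 0 0 0"

```text
t: 28.1
position: [0.584, -0.162, 0.2166]
eef_rot: [[-0.143, 0.99, -0.002], [0.99, 0.143, -0.0], [-0.0, -0.002, -1.0]]
force: [-0.3, 0.3, 0.5]
finger_gap: 0.0133
```

Call:
carry_out:
  rows: "0 0 -1 0 0 0; 0 0 -1 0 0 0; 0 0 -1 0 0 0; 0 0 -1 0 0 0; 0 0 -0.6 0 0 0"

```text
t: 28.6
position: [0.5848, -0.1622, 0.3191]
eef_rot: [[-0.143, 0.99, 0.004], [0.99, 0.143, -0.002], [-0.003, 0.004, -1.0]]
force: [1.9, 0.1, -0.4]
finger_gap: 0.0132
```

```bash
python3 -c "
from h import *
plan([*C[5],.315],8.2,n=5)"
```

```text
t 28.6 pos [ 0.5848 -0.1622  0.3191] F [ 1.9  0.1 -0.4] gap 0.0132 err [ 0.0491 -0.0369 -0.0041]
-1 1 0.1 0.04 0.03 0; -1 0.99 0.09 0 0 0; -0.18 0.18 0.02 0 0 0; 0 0 0 0 0 0; 0 0 0 0 0 0
rem [-0.  0. -0.] [-0. -0.  0.]
```

Call:
carry_out:
  rows: "-1 1 0 0.04 0.03 0; -1 0.99 0 0 0 0; -0.18 0.18 0 0 0 0; 0 0 0 0 0 0; 0 0 0 0 0 0"

```text
t: 29.1
position: [0.6357, -0.1996, 0.3266]
eef_rot: [[-0.143, 0.99, 0.006], [0.99, 0.143, -0.001], [-0.002, 0.006, -1.0]]
force: [-0.5, 0.5, -1.0]
finger_gap: 0.0134
```

```bash
python3 -c "
from h import *
plan([*C[5],.31],8.2,n=3)"
```

```text
t 29.1 pos [ 0.6357 -0.1996  0.3266] F [-0.5  0.5 -1. ] gap 0.0134 err [-0.0018  0.0004 -0.0166]
0.04 -0.09 0.83 0.06 0.02 0.01; 0 0 0 0 0 0; 0 0 0 0 0 0
rem [ 0.     -0.0001  0.0001] [-0.  0. -0.]
```

Call:
carry_out:
  rows: "0 -0.07 0.5 0.04 0.02 0.01; 0 0 0.7 0 0 0; 0 0 0.7 0 0 0; 0 0 0.5 0 0 0; 0 0 0 0 0 0"

```text
t: 29.6
position: [0.6308, -0.1973, 0.2723]
eef_rot: [[-0.143, 0.99, -0.003], [0.99, 0.143, 0.002], [0.003, -0.003, -1.0]]
force: [-0.2, 0.7, -1.5]
finger_gap: 0.0135
```

```bash
python3 -c "
from h import *
plan([*C[5],.237],8.2,n=3)"
```

```text
t 29.6 pos [ 0.6308 -0.1973  0.2723] F [-0.2  0.7 -1.5] gap 0.0135 err [ 0.0031 -0.0018 -0.0353]
-0.07 0.08 1 -0.03 -0.03 0.01; -0.05 0.06 0.76 0 0 0; 0 0 0 0 0 0
rem [ 0.0001  0.0001 -0.0001] [ 0.  0. -0.]
```

Call:
carry_out:
  rows: "-0.1 0.14 0.6 -0.03 -0.03 0.01; 0 0 0.6 0 0 0; 0 0 0.45 0 0 0; 0 0 0 0 0 0; 0 0 0 0 0 0"

```text
t: 30.1
position: [0.6338, -0.1988, 0.2352]
eef_rot: [[-0.142, 0.99, -0.001], [0.99, 0.142, 0.0], [0.0, -0.001, -1.0]]
force: [-0.1, -0.8, 0.1]
finger_gap: 0.0134
```

```bash
python3 -c "
from h import *
plan([*C[5],.18],8.2,n=3)"
```

```text
t 30.1 pos [ 0.6338 -0.1988  0.2352] F [-0.1 -0.8  0.1] gap 0.0134 err [ 0.0001 -0.0003 -0.0552]
-0.01 0 1 -0.01 0 0; 0 0 1 0 0 0; -0.01 0 0.76 0 0 0
rem [0.0001 0.0001 0.    ] [-0. -0. -0.]
```

Call:
carry_out:
  rows: "-0.01 0 0.3 -0.01 0 0; 0 0 0.4 0 0 0; 0 0 0.4 0 0 0"

```text
t: 30.4
position: [0.6355, -0.1996, 0.2147]
eef_rot: [[-0.142, 0.99, 0.005], [0.99, 0.142, -0.001], [-0.002, 0.005, -1.0]]
force: [0.1, 1.0, -1.3]
finger_gap: 0.0132
```

```bash
python3 -c "
from h import *
plan([*C[5],.175],8.2,n=3)"
```

```text
t 30.4 pos [ 0.6355 -0.1996  0.2147] F [ 0.1  1.  -1.3] gap 0.0132 err [-0.0016  0.0005 -0.0397]
0.02 -0.04 1 0.05 0.02 0; 0.02 -0.04 0.98 0 0 0; 0 0 0 0 0 0
rem [ 0.     -0.     -0.0001] [-0.  0. -0.]
```

Call:
carry_out:
  rows: "0.02 -0.06 0.4 0.03 0.02 0; 0 0 0.4 0 0 0; 0 0 0.4 0 0 0; 0 0 0.3 0 0 0; 0 0 0 0 0 0"

```text
t: 30.9
position: [0.6329, -0.199, 0.1795]
eef_rot: [[-0.142, 0.99, -0.002], [0.99, 0.142, 0.001], [0.002, -0.002, -1.0]]
force: [0.2, -0.2, 0.0]
finger_gap: 0.0134
```

```bash
python3 -c "
from h import *
plan([*C[5],.17],8.2,n=1)"
```

```text
t 30.9 pos [ 0.6329 -0.199   0.1795] F [ 0.2 -0.2  0. ] gap 0.0134 err [ 0.001  -0.0002 -0.0095]
-0.02 0.05 0.47 -0.02 -0.02 0
rem [ 0.      0.0001 -0.0001] [ 0.  0. -0.]
```

Call:
carry_out:
  rows: "0 0.05 0.2 -0.02 -0.02 0; 0 0 0.2 0 0 0; 0 0 0 0 0 0"

```text
t: 31.2
position: [0.6343, -0.1989, 0.1711]
eef_rot: [[-0.142, 0.99, 0.001], [0.99, 0.142, -0.001], [-0.001, 0.001, -1.0]]
force: [-0.0, -0.2, -0.2]
finger_gap: 0.0132
```

Call:
carry_out:
  rows: "0 0 0.08 0 0 0; 0 0 0.08 0 0 0"

```text
t: 31.4
position: [0.6347, -0.199, 0.1684]
eef_rot: [[-0.142, 0.99, 0.002], [0.99, 0.142, -0.001], [-0.001, 0.002, -1.0]]
force: [0.6, 0.3, -0.1]
finger_gap: 0.0134
```

Call:
carry_out:
  rows: "0 -0.02 0.06 0 0 0; 0 0 0.06 0 0 0"

```text
t: 31.6
position: [0.6346, -0.1992, 0.1663]
eef_rot: [[-0.142, 0.99, 0.003], [0.99, 0.142, -0.001], [-0.002, 0.003, -1.0]]
force: [-0.8, 0.2, 0.5]
finger_gap: 0.0132
```

Call:
carry_out:
  rows: "0 0 0.06 0.01 0 0; 0 0 0.06 0 0 0"

```text
t: 31.8
position: [0.6346, -0.1993, 0.1639]
eef_rot: [[-0.142, 0.99, 0.002], [0.99, 0.142, -0.002], [-0.002, 0.002, -1.0]]
force: [0.3, 0.6, 0.1]
finger_gap: 0.0135
```

Call:
carry_out:
  rows: "0 0 0.06 0.01 0 0; 0 0 0.06 0 0 0"

```text
t: 32.0
position: [0.6347, -0.1993, 0.1613]
eef_rot: [[-0.142, 0.99, 0.001], [0.99, 0.142, -0.002], [-0.002, 0.001, -1.0]]
force: [0.2, 0.9, -0.4]
finger_gap: 0.0134
```

Call:
carry_out:
  rows: "0 -0.01 0.06 0 0 0; 0 0 0.06 0 0 0"

```text
t: 32.2
position: [0.6345, -0.1993, 0.1587]
eef_rot: [[-0.142, 0.99, 0.001], [0.99, 0.142, -0.002], [-0.002, 0.001, -1.0]]
force: [-0.2, -0.1, -0.4]
finger_gap: 0.0133
```

Call:
carry_out:
  rows: "0 -0.01 0.05 0 0 0; 0 0 0.05 0 0 0"

```text
t: 32.4
position: [0.6344, -0.1995, 0.157]
eef_rot: [[-0.142, 0.99, 0.001], [0.99, 0.142, -0.002], [-0.002, 0.001, -1.0]]
force: [-1.6, 0.1, 5.7]
finger_gap: 0.0134
```

Call:
carry_out:
  rows: "0 0 0.05 0 0.02 0; 0 0 0.04 0 0 0"

```text
t: 32.6
position: [0.6346, -0.1998, 0.1571]
eef_rot: [[-0.143, 0.99, 0.002], [0.99, 0.143, -0.001], [-0.001, 0.002, -1.0]]
force: [-1.4, -0.1, 4.6]
finger_gap: 0.0134
```

Blocked about 16 mm short. That accounts for all three cut-offs, so cell_4 must be the empty one.

Call:
carry_out:
  rows: "0 -0.02 -0.3 0.01 0.01 0; 0 0 -0.5 0 0 0; 0 0 -0.5 0 0 0; 0 0 -0.7 0 0 0; 0 0 -0.7 0 0 0"

```text
t: 33.1
position: [0.633, -0.1993, 0.2118]
eef_rot: [[-0.142, 0.99, -0.003], [0.99, 0.142, 0.002], [0.003, -0.003, -1.0]]
force: [-0.1, 0.7, -0.4]
finger_gap: 0.0134
```

Call:
carry_out:
  rows: "0 0 -1 0 0 0; 0 0 -1 0 0 0; 0 0 -1 0 0 0; 0 0 -1 0 0 0; 0 0 -0.6 0 0 0"

```text
t: 33.6
position: [0.6341, -0.1996, 0.3145]
eef_rot: [[-0.143, 0.99, 0.003], [0.99, 0.143, 0.0], [-0.0, 0.003, -1.0]]
force: [-0.3, 0.9, 0.0]
finger_gap: 0.0131
```

```bash
python3 -c "
from h import *
plan([*C[4],.315],8.2,n=5)"
```

```text
t 33.6 pos [ 0.6341 -0.1996  0.3145] F [-0.3  0.9  0. ] gap 0.0131 err [ 0.0061 -0.0431  0.0005]
-1 0 -0.01 0.03 0 0; -1 0 -0.01 0 0 0; -0.17 0 0 0 0 0; 0 0 0 0 0 0; 0 0 0 0 0 0
rem [-0.0001 -0.0001  0.0001] [-0.  0. -0.]
```

Call:
carry_out:
  rows: "-1 0 0 0.03 0 0; -1 0 0 0 0 0; -0.17 0 0 0 0 0; 0 0 0 0 0 0; 0 0 0 0 0 0"

```text
t: 34.1
position: [0.641, -0.247, 0.3164]
eef_rot: [[-0.141, 0.99, 0.002], [0.99, 0.141, -0.001], [-0.002, 0.002, -1.0]]
force: [-0.7, -0.5, -1.3]
finger_gap: 0.0133
```

```bash
python3 -c "
from h import *
plan([*C[4],.31],8.2,n=3)"
```

```text
t 34.1 pos [ 0.641  -0.247   0.3164] F [-0.7 -0.5 -1.3] gap 0.0133 err [-0.0008  0.0043 -0.0064]
0.22 -0.01 0.32 0.02 0.02 -0.01; 0 0 0 0 0 0; 0 0 0 0 0 0
rem [ 0. -0. -0.] [-0. -0. -0.]
```

Call:
carry_out:
  rows: "0.18 -0.01 0.4 0.02 0.02 -0.01; 0 0 0.6 0 0 0; 0 0 0.6 0 0 0; 0 0 0.5 0 0 0; 0 0 0 0 0 0"

```text
t: 34.6
position: [0.6383, -0.2408, 0.2666]
eef_rot: [[-0.144, 0.99, -0.007], [0.99, 0.144, 0.004], [0.005, -0.006, -1.0]]
force: [-0.7, -1.1, -1.3]
finger_gap: 0.0134
```

```bash
python3 -c "
from h import *
plan([*C[4],.237],8.2,n=3)"
```

```text
t 34.6 pos [ 0.6383 -0.2408  0.2666] F [-0.7 -1.1 -1.3] gap 0.0134 err [ 0.0019 -0.0019 -0.0296]
-0.08 0.06 1 -0.06 -0.05 0.01; -0.03 0.02 0.48 0 0 0; 0 0 0 0 0 0
rem [ 0.0001 -0.      0.    ] [-0.  0.  0.]
```

Call:
carry_out:
  rows: "-0.1 0.09 0.6 -0.06 -0.05 0.01; 0 0 0.6 0 0 0; 0 0 0.2 0 0 0; 0 0 0 0 0 0; 0 0 0 0 0 0"

```text
t: 35.1
position: [0.6403, -0.2422, 0.2353]
eef_rot: [[-0.143, 0.99, -0.001], [0.99, 0.143, -0.0], [0.0, -0.001, -1.0]]
force: [0.2, 0.1, -0.5]
finger_gap: 0.0133
```

```bash
python3 -c "
from h import *
plan([*C[4],.18],8.2,n=3)"
```

```text
t 35.1 pos [ 0.6403 -0.2422  0.2353] F [ 0.2  0.1 -0.5] gap 0.0133 err [-0.0002 -0.0005 -0.0553]
-0.01 0 1 -0.01 0 0; -0.01 -0.01 1 0 0 0; 0 0 0.76 0 0 0
rem [-0.     -0.0001 -0.0001] [ 0. -0.  0.]
```

Call:
carry_out:
  rows: "-0.02 -0.01 0.3 -0.01 0 0; 0 0 0.4 0 0 0; 0 0 0.4 0 0 0"

```text
t: 35.4
position: [0.6418, -0.2435, 0.215]
eef_rot: [[-0.143, 0.99, 0.006], [0.99, 0.143, -0.002], [-0.003, 0.005, -1.0]]
force: [-0.3, 0.0, -0.5]
finger_gap: 0.0133
```

```bash
python3 -c "
from h import *
plan([*C[4],.175],8.2,n=3)"
```

```text
t 35.4 pos [ 0.6418 -0.2435  0.215 ] F [-0.3  0.  -0.5] gap 0.0133 err [-0.0017  0.0008 -0.04  ]
0.03 -0.04 1 0.05 0.03 0; 0.03 -0.04 1 0 0 0; 0 0 0 0 0 0
rem [-0.     -0.0001 -0.    ] [ 0. -0.  0.]
```

Call:
carry_out:
  rows: "0.02 -0.06 0.4 0.03 0.02 0; 0 0 0.4 0 0 0; 0 0 0.4 0 0 0; 0 0 0.3 0 0 0; 0 0 0 0 0 0"

```text
t: 35.9
position: [0.6392, -0.2427, 0.1794]
eef_rot: [[-0.143, 0.99, -0.002], [0.99, 0.143, 0.001], [0.002, -0.002, -1.0]]
force: [-0.8, 0.0, -0.1]
finger_gap: 0.0134
```

```bash
python3 -c "
from h import *
plan([*C[4],.17],8.2,n=1)"
```

```text
t 35.9 pos [ 0.6392 -0.2427  0.1794] F [-0.8  0.  -0.1] gap 0.0134 err [ 0.001   0.     -0.0094]
-0.01 0.05 0.47 -0.02 -0.02 0
rem [ 0.      0.0001 -0.    ] [0. 0. 0.]
```

Call:
carry_out:
  rows: "0 0.04 0.2 -0.02 -0.02 0; 0 0 0.2 0 0 0; 0 0 0 0 0 0"

```text
t: 36.2
position: [0.6403, -0.2427, 0.171]
eef_rot: [[-0.143, 0.99, 0.001], [0.99, 0.143, -0.001], [-0.001, 0.001, -1.0]]
force: [0.4, -0.5, -0.8]
finger_gap: 0.0134
```

Call:
carry_out:
  rows: "0 0 0.08 0 0 0; 0 0 0.08 0 0 0"

```text
t: 36.4
position: [0.6408, -0.2428, 0.1684]
eef_rot: [[-0.143, 0.99, 0.002], [0.99, 0.143, -0.001], [-0.002, 0.002, -1.0]]
force: [-0.4, 0.2, -0.4]
finger_gap: 0.0134
```

Call:
carry_out:
  rows: "0 -0.02 0.07 0 0 0; 0 0 0.07 0 0 0"

```text
t: 36.6
position: [0.6407, -0.243, 0.1659]
eef_rot: [[-0.143, 0.99, 0.003], [0.99, 0.143, -0.002], [-0.002, 0.003, -1.0]]
force: [-0.1, -0.5, -0.5]
finger_gap: 0.0137
```

Call:
carry_out:
  rows: "0 0 0.07 0 0 0; 0 0 0.07 0 0 0"

```text
t: 36.8
position: [0.6407, -0.2431, 0.1631]
eef_rot: [[-0.143, 0.99, 0.004], [0.99, 0.143, -0.002], [-0.002, 0.003, -1.0]]
force: [-0.2, 0.1, -0.3]
finger_gap: 0.0133
```

Call:
carry_out:
  rows: "0 -0.02 0.07 0.02 0.01 0; 0 0 0.07 0 0 0"

```text
t: 37.0
position: [0.6403, -0.2431, 0.16]
eef_rot: [[-0.143, 0.99, 0.001], [0.99, 0.143, -0.001], [-0.001, 0.001, -1.0]]
force: [0.2, 0.9, -0.6]
finger_gap: 0.0132
```

Call:
carry_out:
  rows: "0 0 0.07 0.01 0 0; 0 0 0.07 0 0 0"

```text
t: 37.2
position: [0.6403, -0.2432, 0.1569]
eef_rot: [[-0.143, 0.99, 0.0], [0.99, 0.143, -0.001], [-0.001, -0.0, -1.0]]
force: [0.5, -0.4, -0.0]
finger_gap: 0.0131
```

Call:
carry_out:
  rows: "0 0 0.07 0 0 0; 0 0 0.07 0 0 0"

```text
t: 37.4
position: [0.6403, -0.2432, 0.1538]
eef_rot: [[-0.143, 0.99, 0.0], [0.99, 0.143, -0.001], [-0.001, -0.0, -1.0]]
force: [-0.3, 0.6, 0.1]
finger_gap: 0.0137
```

Below any cut-off height without contact; continuing slowly.

Call:
carry_out:
  rows: "0 0 0.08 0 0 0; 0 0 0.08 0 0 0; 0 0 0.08 0 0 0"

```text
t: 37.7
position: [0.6403, -0.2432, 0.1486]
eef_rot: [[-0.143, 0.99, 0.0], [0.99, 0.143, -0.001], [-0.001, -0.0, -1.0]]
force: [-0.4, -0.6, -0.6]
finger_gap: 0.0135
```

Call:
carry_out:
  rows: "0 0 0.07 0 0 0; 0 0 0.07 0 0 0"

```text
t: 37.9
position: [0.6403, -0.2432, 0.1455]
eef_rot: [[-0.143, 0.99, 0.0], [0.99, 0.143, -0.001], [-0.001, -0.0, -1.0]]
force: [-0.6, -0.8, -1.0]
finger_gap: 0.0133
```

Call:
carry_out:
  rows: "0 0 0.06 0 0 0; 0 0 0 0 0 0"

```text
t: 38.1
position: [0.6401, -0.2431, 0.1439]
eef_rot: [[-0.143, 0.99, -0.0], [0.99, 0.143, -0.001], [-0.001, -0.001, -1.0]]
force: [-0.0, -0.2, -1.4]
finger_gap: 0.0134
```

Call:
carry_out:
  rows: "0 0 0.05 0 0 0; 0 0 0.04 0 0 0"

```text
t: 38.3
position: [0.6403, -0.2432, 0.1421]
eef_rot: [[-0.143, 0.99, -0.0], [0.99, 0.143, -0.001], [-0.001, -0.0, -1.0]]
force: [-0.2, 0.2, -0.7]
finger_gap: 0.0134
```

Call:
carry_out:
  rows: "0 0 0.04 0 0 0; 0 0 0.03 0 0 0"

```text
t: 38.5
position: [0.6403, -0.2432, 0.1407]
eef_rot: [[-0.143, 0.99, 0.0], [0.99, 0.143, -0.001], [-0.001, -0.0, -1.0]]
force: [-0.2, 0.3, -1.1]
finger_gap: 0.0136
```

Call:
carry_out:
  rows: "0 0 0.04 0 0 0; 0 0 0.04 0 0 0"

```text
t: 38.7
position: [0.6405, -0.2434, 0.1406]
eef_rot: [[-0.143, 0.99, 0.0], [0.99, 0.143, -0.002], [-0.002, 0.0, -1.0]]
force: [-1.9, 0.1, 4.8]
finger_gap: 0.0132
```

Call:
carry_out:
  rows: "0 0 0.04 0 0 0; 0 0 0.04 0 0 0"

```text
t: 38.9
position: [0.6405, -0.2435, 0.1406]
eef_rot: [[-0.143, 0.99, 0.001], [0.99, 0.143, -0.002], [-0.002, 0.001, -1.0]]
force: [-2.3, 0.3, 6.3]
finger_gap: 0.0132
```

Seated at 0.1406. Releasing and rising.

Call:
carry_out:
  rows: "0 0 -0.03 0 0 0; 0 0 0 0 0 0; 0 0 0 0 0 0; 0 0 0 0 0 0"
  fingers: 0.35

```text
t: 39.3
position: [0.6408, -0.2435, 0.1401]
eef_rot: [[-0.143, 0.99, 0.002], [0.99, 0.143, -0.002], [-0.002, 0.001, -1.0]]
force: [-0.4, 0.2, 1.1]
finger_gap: 0.0298
```

Call:
carry_out:
  rows: "0 0 -0.4 0.01 0.01 0; 0 0 -0.6 0 0 0; 0 0 -0.8 0 0 0; 0 0 -0.8 0 0 0; 0 0 -0.8 0 0 0"

```text
t: 39.8
position: [0.6396, -0.2429, 0.2108]
eef_rot: [[-0.143, 0.99, -0.004], [0.99, 0.143, 0.001], [0.001, -0.003, -1.0]]
force: [-0.4, -0.4, 0.2]
finger_gap: 0.0302
```

Call:
carry_out:
  rows: "0 0 -1 0 0 0; 0 0 -1 0 0 0; 0 0 -1 0 0 0; 0 0 -1 0 0 0; 0 0 0 0 0 0"

```text
t: 40.3
position: [0.6423, -0.244, 0.3074]
eef_rot: [[-0.143, 0.99, 0.01], [0.99, 0.143, -0.005], [-0.007, 0.01, -1.0]]
force: [1.3, -0.7, 1.2]
finger_gap: 0.0295
```

```bash
python3 -c "
from h import *
plan([*C[4],.30],8.2,n=1)
p,d=imaging.camera('side')
cv2.imwrite('pics/sd9.png',cv2.resize(p[90:384,130:420],None,fx=2,fy=2,interpolation=cv2.INTER_CUBIC))
cv2.imwrite('pics/sd9b.png',cv2.resize(p[180:310,240:350],None,fx=5,fy=5,interpolation=cv2.INTER_CUBIC))"
```

```text
t 40.3 pos [ 0.6423 -0.244   0.3074] F [ 1.3 -0.7  1.2] gap 0.0295 err [-0.0022  0.0013 -0.0074]
0.08 -0.1 0.37 0.1 0.07 0
rem [-0.  0. -0.] [-0. -0.  0.]
```

View pics/sd9.png

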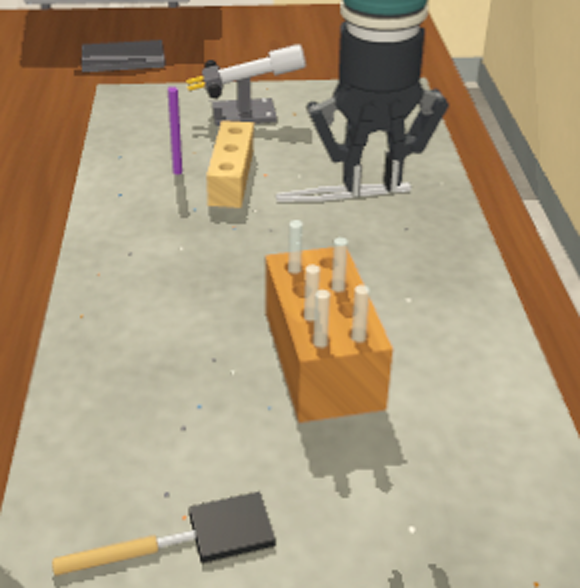

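View pics/sd9b.png

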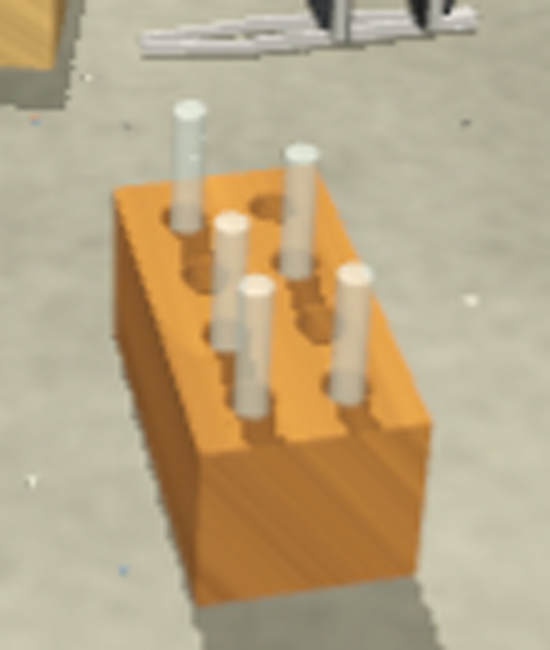

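The side view shows five upright rods of equal height in the rack. The new ones are at crop pixels (188,110) and (353,272). The bystanders and the purple rod haven't moved, and the gripper is clear. Handing in.

```bash
python3 -c "
from h import *
print(ctrl.job_done())"
```

```text
the job is handed in; nothing more can be done
None
```

Both glass rods from the small stand are now upright in empty rack bores, standing right on the bottom, and I handed the job in at about 40 s of the 72 s allowed.

- **First rod:** it went into cell_3. It reached the bottom with the tool at 0.1408 m, against 0.1410 m when I gripped it in the stand.
- **Second rod:** it stopped short by about 23 mm in cell_7, 19 mm in cell_2 and 16 mm in cell_5, so those three hold the cut-offs. I withdrew gently each time and put it in cell_4. It reached the bottom at 0.1406 m, against 0.1416 m at the grasp. That 1 mm difference is probably the rod slipping slightly in the grip while I felt for the bottom.
- **Forces:** the highest wrist force I read was about 11 N, when the rod touched the cut-off in cell_7.
- **Last check:** the final side picture shows five upright rods of equal height in the rack. The kept rods, burner, paddle, tweezers and purple look-alike appeared undisturbed, and the gripper was clear. None of my checks failed.

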